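# Fetch the muffin out of the pastry case with the trigger tongs

### The job

Pick up the trigger tongs by their sloping grip and, squeezing the trigger just enough to close the jaws on the muffin inside the low pastry case, lift it out without squashing, dropping or touching it by hand. Set it down gently, upright in the middle of the plate, let the jaws open, and then stand the tongs on their flat base on the worktop, clear of the plate. Leave the honey jar and the salt shaker where they stand.

Things in the scene. Friction and masses are not known exactly. Their poses are not given: they have to be found in the camera images.
- muffin_mid (a point): Centre of the muffin, half-way up, z up. Muffin in a brown paper case, loose, 60 to 130 g, 73 mm high (underside 36 mm below this point). Round; the paper case tapers from 50 mm across at the bottom to 66 mm, 33 mm up; the crown above overhangs it, widest (about 87 mm across) 47 mm above the underside, 11 mm above this point. It stands upright about the middle of the pastry case.
- tongs: Trigger tongs, loose, black plastic and steel, 0.4 kg, 260 mm long, 135 mm across the open jaws. Origin under them, level with the underside of the base; x level towards the jaws, y left, z up. Base 48 mm wide, 10 mm thick, x -75 to +65 mm; on it a housing, 35 mm high, x -13 to +47 mm; from it two bars (the grip) slope up and back; shaft 20 mm up leads ahead to the jaws.
- tongs_grip (a point): Middle of the tongs' grip, 79 mm above their underside; axes as tongs. Two parallel flat bars, 14 mm thick, 28 mm wide, leaning back (to -x) 30 degrees from vertical: fixed bar behind, trigger in front, 56 mm over both (34 squeezed). Along the slope they reach 18 mm up and 34 mm or more down from here. Take them between two fingers, one behind, one in front, hand leaning back 30 degrees alike.
- tongs_jaw (a point): Point midway between the jaws of the tongs (axes as tongs), where the gripped thing's middle sits: 169 mm ahead of tongs_grip and 59 mm below it, 20 mm above the underside. The cupped pads are 25 mm high, centred at this height, and curve round a thing about 90 mm across; they should close on the widest part of the muffin's crown.
- trigger (a joint): Trigger travel in m, 0 released to 0.022, square to the bars. Spring 10 N at first, 17 N at full travel; 2 to 4 mm suffice to carry the tongs. Jaws about 115 mm apart at 0; they meet the muffin's crown at 12 to 14 mm and are sprung: each further mm adds about 1 N per jaw and 2 to 3 N on the trigger; some 4 mm more (25 N in all) holds well, full travel squashes. As even fingers close, the tongs creep ahead half as far.
- jaw_l: Left jaw of the tongs (curved black pad on a steel arm); origin on its upright pivot, 89 mm ahead of tongs_grip, 17 mm to the left, 59 mm below; the pad is 80 mm ahead of the pivot.
- jaw_r: Right jaw of the tongs, the mirror image of the left.
- plate_in (a point): Centre of the flat floor of the white plate, z up, 5 mm above the worktop. The plate is loose, 0.35 kg, 140 mm across and 14 mm high at the rim; the flat floor is 96 mm across.
- case: Low pastry case, clear acrylic on a dark board, fixed. Origin mid underside, on the worktop; +x from the open front to the back, z up. Board 172 (x) x 242 (y) x 8 mm; the muffin stands on it. Open front at x = -80 mm, clear back at +76, inner side faces at y = +/-111; clear top: underside 130 mm, upper face 134 mm above the worktop.
- till: The till, fixed, in the way: a grey box on the worktop, 110 mm high with the register on top; its front is about 160 mm nearer to the robot than this origin (x = 0.505 m) and its right side about 210 mm to the right (y = -0.10 m). The tongs start in front of it, the plate stands beside its right side.
- honey_jar: Glass honey jar with a green lid, 64 mm across and 84 mm high, on top of the pastry case; loose. Origin mid underside. Leave it.
- salt: Salt shaker, 44 mm across and 90 mm high, on the worktop in front of the till; loose. Origin mid underside. Leave it.

How it is judged (in metres and radians):
On the way, in this order (a step that is already met when the one before it is completed fails the run):
1. the muffin is lifted in the jaws of the tongs, with the trigger squeezed (height (world z) of muffin_mid above 0.05 m and contact force between tongs and muffin above 0.3 N and value of joint trigger above 0.006 m and distance between muffin_mid and tongs_jaw below 0.04 m), for 0.2 s.
2. the muffin stands upright in the middle of the plate, let go by the jaws (horizontal distance between muffin_mid and plate_in below 0.03 m and z of muffin_mid in the frame of plate_in between 0.03 and 0.046 m and angle between muffin_mid's own z axis and vertical below 0.15 rad and contact force between tongs and muffin below 0.05 N), for 0.2 s.
At the end, for the whole second after the job is handed in: Muffin upright (0.15 rad) on the plate, centres within 30 mm, not touched by the tongs; tongs level on their base on the worktop (0.06 rad, grip at most 6 mm above its resting height of 79 mm), off the plate, trigger released; all at rest, bystanders standing (all of step 2 and linear speed of each of muffin, tongs below 0.02 m/s and angle between tongs_grip's own z axis and vertical below 0.06 rad and height (world z) of tongs_grip below 0.085 m and contact force between tongs and plate below 0.05 N and value of joint trigger below 0.003 m and angle between each of honey_jar, salt's own z axis and vertical below 0.15 rad).
It fails at once if the robot itself touches the muffin (contact force between any of the fingers, the arm and muffin above 0.3 N).
It fails at once if the muffin is squashed: a jaw presses on it with more than 7 N (contact force between any of jaw_l, jaw_r and muffin above 7 N).
It fails at once if the muffin is let fall: not held by the tongs more than 20 mm above a surface (height (world z) of muffin_mid above 0.067 m and contact force between tongs and muffin below 0.01 N).
It fails at once if the muffin is tipped over (angle between muffin_mid's own z axis and vertical above 0.8 rad).
It fails at once if the honey jar or salt shaker is shifted by more than 30 mm (distance of any of honey_jar, salt from where it was at the start of the episode above 0.03 m).
It also fails if it takes over 72 s, if anything falls off the work surface, if the arm or the gripper's body presses on something with over 40 N, if the wrist force passes 120 N, or if a joint passes its speed limit or range.

### The arm

A 6-joint arm with a two-finger parallel gripper is mounted at the origin on a cart in front of the work surface, level with it; the furniture and walls round the work are solid. World frame = base frame: x ahead of the robot, y to its left, z up, the work surface at z = 0. Lengths are in mm, angles in rad, forces in N, time in s.
With the tool pointing down it reaches from about 275 to 1000 mm from the base axis. Payload 8.4 kg.
Tool frame: the origin (TCP) lies midway between the tips of the shut fingers; the grasp point (between the pads) lies grip_depth behind it (grip_depth is the distance from the TCP to the grasp point, in mm); z points along the fingers, y is the line along which they close (so a half turn about z gives the same grasp; the last joint's range is limited). The gripper opens to 85 mm and grips with 20 to 120 N. Pads are 22 mm wide; open, the fingers measure 114 mm over their backs; the gripper's body (76 mm by 85 mm) begins 54 mm behind the grasp point. The pads swing forward as they close: fully open they stand 13 mm farther back than shut.
Start: joints at [-1.296, 0.353, 1.633, -0, 1.155, -0.002], TCP at [170.798, -601.212, 231.281] pointing down, gripper open.
Joint ranges: [-2.63, 2.63], [-0.92, 2.1], [0.06, 2.66], [-1.3, 4.44], [0, 2.69], [-3.02, 3.02]. Speed limits (rad/s): [2.22, 2.22, 2.79, 3.14, 3.14, 3.14].

### API

Orientations are given as [roll, pitch, yaw] about the fixed x, y, z axes, in that order (R = Rz(yaw) Ry(pitch) Rx(roll)).
In Python, from rig import * gives the robot as it stands.
- The arm moves only by the shell command python3 -m creep 'ROWS' [FORCE]. ROWS is JSON, a list of rows, each an object of numbers: "x", "y", "z": the shift along the tool's x, y, z in mm; "rx", "ry", "rz": the turn, a rotation vector about the tool's x, y, z in rad; "hand": the finger opening in mm, from 0 to 85.4. A call has 1 to 20 rows; each row shifts and turns the commanded pose from where the row before left it, along the tool's axes as they then stand; what a row does not reach is not made up. A row lasts 1/8 s, in which the tool goes at most 62.5 mm and 10.7 degrees, less where a joint would pass 70% of its speed; a pose out of reach is approached as far as the arm can. A call with a gripper value outside its range is refused whole. The fingers move at their own pace and stop on an object; FORCE is the grip in N (left out, the last holds). Time passes only in rows, so rows that do not move let the fingers close. It gives the time, the measured TCP pose, the force, the opening and the grip force at its end, in the units of the state.
- sense(): the state, without advancing time (a new reading comes with each control period).
- grab_frame(name): name is "side" or "top"; returns the picture (400x640x3 uint8, red, green, blue); there is no depth.
- get_calibration(name): a dict with "K" (3x3 intrinsics, pixels), "R" (3x3) and "t" (3): a world point X has camera coordinates R X + t. Camera axes: x right, y down, z forward; pixel columns grow to the right and rows downward; lengths in mm; the calibration is good to about 2 mm. A picture is of the moment at which its call begins. get_calibration takes no time and is no camera call.
- sign_off(): hands the job in; it is judged then, once.
The state is a dict: "clock": time; "qpos": joint angles; "qvel": joint speeds; "joint_efforts": joint torques, N m; "eef_pos": TCP position; "tcp_rot": TCP orientation; "contact_force": force on the tool from outside, world axes, zero at the start; "wrist_torque": the same for the moment, N m; "opening": opening from 0.0 (shut) to 1.0 (fully open); "grasp_force": force on a finger pad.
Only numpy, scipy, OpenCV 4.12 (cv2) and the standard library are available. Lean on these libraries where they do the work, as an engineer would, in place of code of your own. Each camera call takes 0.05 s, during which the arm holds its last target. There are 200 camera calls.

## Working session

There is one attempt and no reset: what is moved stays moved. The work goes in short steps, Python scripts to look and compute and a shell command to move; the robot and the scene stay as the last step left them, time stands still between calls to the robot, and variables do not carry over. Pictures are saved under pics/ and viewed, at most 10 in all, crops included, and the job is handed in when it is done.

```bash
mkdir -p pics; ls; python3 - <<'E'
from rig import *
import cv2,json
for n in("side","top"):
    f=grab_frame(n);cv2.imwrite(f"pics/{n}0.png",f[:,:,::-1])
    c=get_calibration(n);print(n,c)
print(sense())
E
```

```text
pics
side {'K': array([[418.59147664,   0.        , 321.14054191],
       [  0.        , 418.59147664, 196.1768436 ],
       [  0.        ,   0.        ,   1.        ]]), 'R': array([[-0.85757551, -0.51392945,  0.02099434],
       [-0.29986437,  0.46637652, -0.83221049],
       [ 0.41790621, -0.71997879, -0.55406221]]), 't': array([ 428.84247386,  263.29641555, 1252.08193873])}
top {'K': array([[417.71678338,   0.        , 317.25564539],
       [  0.        , 417.71678338, 205.81958787],
       [  0.        ,   0.        ,   1.        ]]), 'R': array([[ 0.01087941, -0.99993041, -0.00456133],
       [-0.9978509 , -0.01056179, -0.06466861],
       [ 0.06461593,  0.00525509, -0.99789637]]), 't': array([ -73.2821132 ,  553.55077974, 1497.37243653])}
{'clock': 0.1, 'qpos': array([-1.29639817e+00,  3.53581846e-01,  1.63405207e+00,  2.76564000e-05,
        1.15519205e+00, -2.41443032e-03]), 'qvel': array([-0.00088854, -0.00051554, -0.00018844, -0.00143091, -0.00019353,
       -0.00130784]), 'joint_efforts': array([-6.66586238e-04, -6.06355333e+01, -3.42818999e+01, -3.44182342e-05,
        3.87086897e-03,  5.42666029e-06]), 'eef_pos': array([ 170.69263526, -600.80265122,  230.63819761]), 'tcp_rot': array([-3.14035941e+00, -2.82659609e-05,  2.76801389e-01]), 'contact_force': array([ 0.0815048 ,  0.1194731 , -0.07121925]), 'wrist_torque': array([ 0.0060483 , -0.00369948,  0.02520362]), 'grasp_force': 0.0, 'opening': 1.0011300717313047}
```

View pics/side0.png

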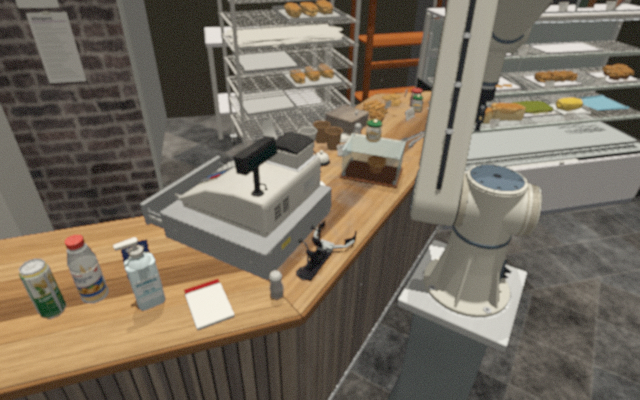

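View pics/top0.png

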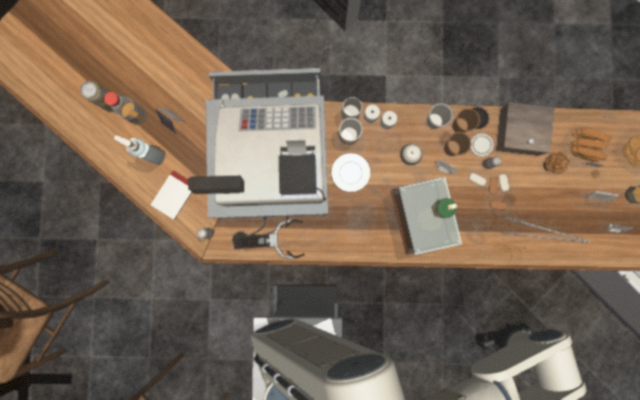

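The side view shows the tongs at about (320,258), the salt at (276,285) and the case at (375,160). The top view shows the tongs at (235–300,240) with jaws to the right (-y), the plate at (350,172), and the case at (430,215) with its open front probably on the left. I'll enlarge both.

```bash
cat > h.py <<'E'
from rig import *
import cv2, numpy as np
def ray(n,u,v):
    c=get_calibration(n);R,t,K=map(np.array,(c["R"],c["t"],c["K"]))
    d=R.T@np.linalg.solve(K,[u,v,1.]);return -R.T@t,d
def onz(n,u,v,z):
    o,d=ray(n,u,v);return o+d*(z-o[2])/d[2]
def proj(n,X):
    c=get_calibration(n);p=c["K"]@(c["R"]@np.array(X,float)+c["t"]);return p[:2]/p[2]
def tri(a,b):
    (o1,d1),(o2,d2)=ray("top",*a),ray("side",*b)
    s=np.linalg.lstsq(np.c_[d1,-d2],o2-o1,rcond=None)[0]
    p,q=o1+d1*s[0],o2+d2*s[1];return (p+q)/2,np.linalg.norm(p-q)
E
python3 - <<'E'
import cv2,numpy as np
t=cv2.imread("pics/top0.png");s=cv2.imread("pics/side0.png")
a=cv2.resize(t[150:275,190:470],(800,357),interpolation=cv2.INTER_CUBIC)
b=cv2.resize(s[220:310,260:365],(400,343)[:2],interpolation=cv2.INTER_CUBIC)[:240]
c=cv2.resize(s[110:200,320:425],(400,343),interpolation=cv2.INTER_CUBIC)[:240]
cv2.imwrite("pics/crop0.png",np.vstack([a,np.hstack([b,c])]))
E
```

```text
(no output)
```

View pics/crop0.png

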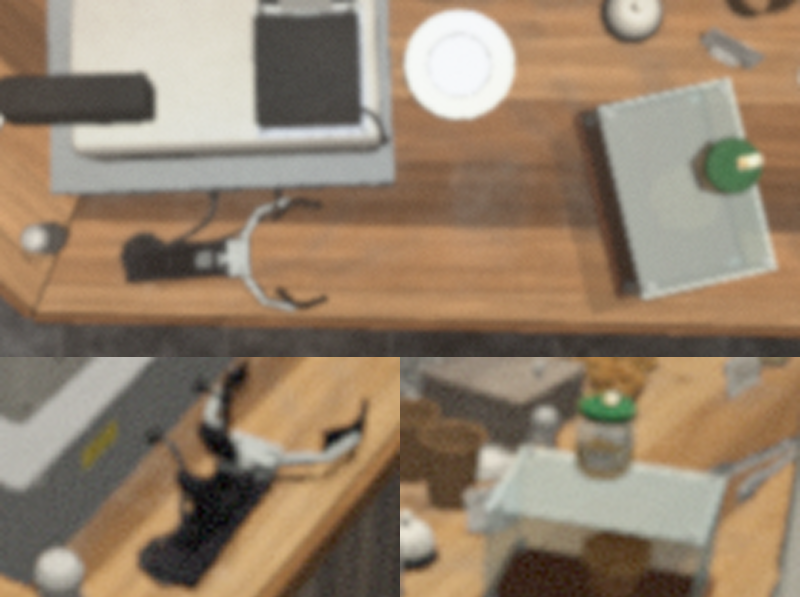

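```bash
python3 - <<'E'
from h import *
P=lambda u,v:(190+u/2.857,150+v/2.857)
print("case",[onz("top",*P(*p),134).round(1) for p in((601,110),(728,82),(775,270),(642,298))])
print("caseboard front",[onz("top",*P(*p),8).round(1) for p in((585,112),(622,296))])
t=cv2.imread("pics/top0.png").astype(int);s=cv2.imread("pics/side0.png")
# plate
g=t.min(2);m=np.zeros(g.shape,np.uint8);m[145:200,325:375]=(g[145:200,325:375]>185)
n,l,st,ce=cv2.connectedComponentsWithStats(m);i=1+st[1:,4].argmax();print("plate",ce[i],st[i],onz("top",*ce[i],12))
# tongs black mask in roi
m=np.zeros(g.shape,np.uint8);r=(slice(218,262),slice(228,310));m[r]=t[r].max(2)<75
cv2.imwrite("pics/m.png",m*255)
n,l,st,ce=cv2.connectedComponentsWithStats(m)
for i in range(1,n):
    if st[i,4]>8: print("blk",ce[i].round(1),st[i],onz("top",*ce[i],20).round(1))
m2=np.zeros(g.shape,np.uint8);m2[r]=(t[r].min(2)>120)&(np.ptp(t[r],2)<35)
n,l,st,ce=cv2.connectedComponentsWithStats(m2)
for i in range(1,n):
    if st[i,4]>8: print("steel",ce[i].round(1),st[i],onz("top",*ce[i],20).round(1))
for v in range(222,258): print(v,''.join('#' if m[v,u] else '+' if m2[v,u] else '.' for u in range(228,308)))
# jar lid
hsv=cv2.cvtColor(t.astype(np.uint8),cv2.COLOR_BGR2HSV);mm=cv2.inRange(hsv,(40,90,40),(85,255,255))[180:240,400:480]
ys,xs=np.nonzero(mm);print("jar",onz("top",xs.mean()+400,ys.mean()+180,134+84))
for z in (0,20,79):print(z,proj("top",[450,-50,z]))
E
```

```text
case [array([ 607.9, -346.1,  134. ]), array([ 642.6, -495.2,  134. ]), array([ 423. , -547.9,  134. ]), array([ 388.9, -393.2,  134. ])]
caseboard front [array([ 618.8, -350. ,    8. ]), array([ 385.1, -396.6,    8. ])]
plate [350.40087719 171.98245614] [ 332  154   38   37 1140] [ 680.01784475 -187.22438293   12.        ]
blk [247.2 240.6] [234 233  34  15 325] [425.8 183.8  20. ]
steel [276.2 240.8] [266 222  27  37 209] [426.4  79.4  20. ]
steel [261.1 240.3] [260 239   3   4   9] [427.4 133.7  20. ]
222 .....................................................++++.......................
223 ....................................................++++........................
224 ...................................................++++.........................
225 ..................................................+++...........................
226 .................................................+++............................
227 .................................................+++............................
228 ................................................++++........................
[... 1909 characters left out ...]
....................+++...........................
252 ...................................................+++..........................
253 ....................................................+++.........................
254 ....................................................++++........................
255 .....................................................++++++.....................
256 ......................................................+++++++++.................
257 ..........................................................+++++++...............
jar [ 536.10914201 -470.54429511  218.        ]
0 [312.22234752 234.57062975]
20 [312.13035546 234.59290257]
79 [311.84419766 234.66218618]
```

```bash
python3 - <<'E'
import cv2,numpy as np
t=cv2.imread("pics/top0.png");s=cv2.imread("pics/side0.png")
R=lambda im,x,y,w,h,k:cv2.resize(im[y:y+h,x:x+w],None,fx=k,fy=k,interpolation=cv2.INTER_CUBIC)
E=lambda im:cv2.convertScaleAbs(im,alpha=1.7,beta=10)
a=E(R(t,228,215,90,50,4.444)[:222,:400]);b=E(R(s,292,215,66,66,6)[:378,:400])
c=R(t,390,170,80,90,5)[:450,:400]
c=cv2.normalize(c,None,-60,300,cv2.NORM_MINMAX)
d=R(s,330,130,80,50,5)[:150,:400] if 0 else E(R(s,335,130,80,60,5))
b=b[:300]
L=np.zeros((600,400,3),np.uint8);L[:222,:a.shape[1]]=a;L[222:222+b.shape[0],:b.shape[1]]=b
Rr=np.zeros((600,400,3),np.uint8);Rr[:300]=d[:300];Rr[300:600]=c[80:380]
cv2.imwrite("pics/crop1.png",np.hstack([L,Rr]))
E
```

```text
(no output)
```

View pics/crop1.png

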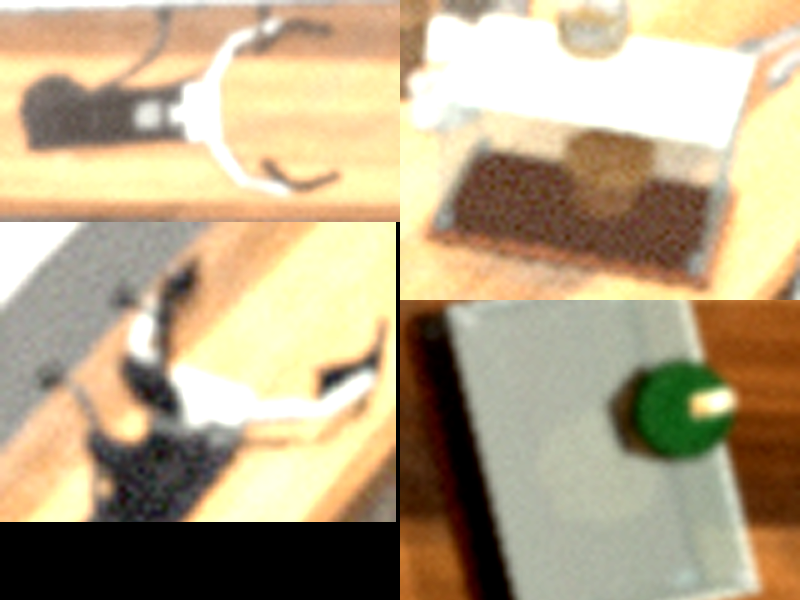

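The muffin crown shows through the lid at about (430,218) in the top image. The tongs axis runs from (234,242) to (302,238). I'll project candidate grip points to locate the grip along that axis.

```bash
python3 - <<'E'
from h import *
m=onz("top",430,218,60);print("muffin",m, proj("side",[m[0],m[1],8]),proj("side",[m[0],m[1],55]))
print("side cam",ray("side",0,0)[0])
r=onz("top",233.85,242,8);p2=onz("top",228+331/4.444,215+102.5/4.444,25)
p3=onz("top",228+200/4.444,215+111/4.444,25)
print(r,p3,p2)
h=np.deg2rad(-86.3);f=np.array([np.cos(h),np.sin(h),0]);l=np.array([-f[1],f[0],0])
o=r+75*f;o[2]=0;print("origin",o)
s=cv2.imread("pics/side0.png");k=8
x0,y0=288,222;im=cv2.convertScaleAbs(cv2.resize(s[y0:y0+70,x0:x0+80],None,fx=k,fy=k,interpolation=cv2.INTER_CUBIC),alpha=1.8,beta=15)
def dot(X,c):
    p=(proj("side",X)-[x0,y0]+.5)*k;cv2.circle(im,tuple(int(v) for v in p),3,c,-1)
W=lambda x,y,z:o+x*f+y*l+[0,0,z]
for x in(-75,65):
  for y in(-24,24): dot(W(x,y,10),(0,0,255));dot(W(x,y,0),(0,0,255))
for gx in(-40,-20,0):
  for d in(18,-34):
    for y in (-14,14):
      dot(W(gx-d*.5,y,79+d*.866),{-40:(255,0,0),-20:(0,255,0),0:(0,255,255)}[gx])
dot(W(150,0,20),(255,0,255))
cv2.imwrite("pics/crop2.png",im)
E
```

```text
muffin [ 512.86461165 -464.28420531   60.        ] [374.22602197 169.68478177] [375.24026931 160.04604121]
side cam [-76.53480488 999.0719554  903.8460614 ]
[420.00096497 234.31856999   8.        ] [429.192223    90.25007681  25.        ] [437.20133365 -15.569944    25.        ]
origin [424.84088809 159.47489862   0.        ]
```

View pics/crop2.png

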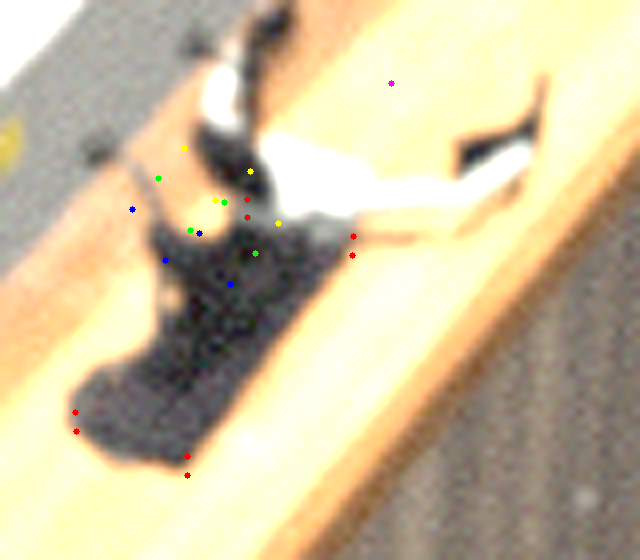

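The dots confirm the base: its rear is at about (75,412)–(187,457) and its front right corner at (352,236) in the crop. The trigger top is the dark blob near (230,160), so the grip is about 18 mm behind the origin. Next, grip_depth and the hand target.

```bash
python3 - <<'E'
import rig;print([n for n in dir(rig) if n[0]!='_']);print(getattr(rig,'grip_depth',None))
E
cat >> h.py <<'E'
from scipy.spatial.transform import Rotation as Ro
K=np.array([0,0,1.])
def head(deg): a=np.deg2rad(deg);return np.array([np.cos(a),np.sin(a),0])
def hand_R(deg,lean=30):
    f=head(deg);c,s=np.cos(np.deg2rad(lean)),np.sin(np.deg2rad(lean))
    y=c*f+s*K;z=s*f-c*K;return np.c_[np.cross(y,z),y,z]
def go(gp,deg,depth,lean=30,p=None,r=None):
    """tool-frame shift+rotvec from the present pose so that grasp point is at gp; split shift first"""
    s=sense();p=s["eef_pos"] if p is None else p
    R0=Ro.from_euler("xyz",s["tcp_rot"]).as_matrix() if r is None else r
    R1=hand_R(deg,lean);tcp=np.array(gp)+depth*R1[:,2]
    return R0.T@(tcp-p),Ro.from_matrix(R0.T@R1).as_rotvec(),R1.T@(tcp-p),tcp
E
```

```text
['MotionError', 'get_calibration', 'grab_frame', 'grip_depth', 'sense', 'sign_off']
18.700000000000003
```

```bash
python3 - <<'E'
from h import *
f=head(-86.2);g=np.array([424.8,159.5,79])-18*f
R1=hand_R(-86.2)
a=go(g-120*R1[:,2],-86.2,18.7);print([v.round(3) for v in a],np.linalg.norm(a[0]))
print("salt",onz("top",203,233,80))
E
```

```text
[array([ 466.551, -728.974,   64.822]), array([-0.523, -0.055,  0.206]), array([ 303.937, -733.817, -349.873]), array([420.25 , 227.999, 166.728])] 867.9146193350122
salt [451.64035089 327.47403725  80.        ]
```

```bash
python3 -m creep '[{"x":26,"y":-40.5,"z":0},{"x":26,"y":-40.5,"z":0},{"x":26,"y":-40.5,"z":0},{"x":26,"y":-40.5,"z":0},{"x":26,"y":-40.5,"z":0},{"x":26,"y":-40.5,"z":0},{"x":26,"y":-40.5,"z":0},{"x":26,"y":-40.5,"z":0},{"x":26,"y":-40.5,"z":0},{"x":26,"y":-40.5,"z":0},{"x":26,"y":-40.5,"z":0},{"x":26,"y":-40.5,"z":0},{"x":26,"y":-40.5,"z":0},{"x":26,"y":-40.5,"z":0},{"x":26,"y":-40.5,"z":0},{"x":26,"y":-40.5,"z":0},{"x":26,"y":-40.5,"z":0},{"x":24,"y":-40,"z":0}]'
python3 -m creep '[{"rx":-0.131,"ry":-0.014,"rz":0.052},{"rx":-0.131,"ry":-0.014,"rz":0.052},{"rx":-0.131,"ry":-0.014,"rz":0.052},{"rx":-0.131,"ry":-0.014,"rz":0.052},{"x":0}]'
python3 - <<'E'
from h import *
f=head(-86.2);g=np.array([424.8,159.5,79])-18*f
R1=hand_R(-86.2)
for d in(120,60,0):
  a=go(g-d*R1[:,2],-86.2,18.7);print([v.round(3) for v in a])
f=grab_frame("top");s=grab_frame("side")
R=lambda im,x,y,w,h,k:cv2.resize(im[y:y+h,x:x+w,::-1],None,fx=k,fy=k,interpolation=cv2.INTER_CUBIC)
cv2.imwrite("pics/c3.png",np.vstack([R(f,190,190,140,90,4),R(s,260,180,140,60,4)]))
E
```

```text
[array([ 466.551, -728.974,   64.822]), array([-0.523, -0.055,  0.206]), array([ 303.937, -733.817, -349.873]), array([420.25 , 227.999, 166.728])]
[array([ 460.282, -699.572,  116.747]), array([-0.523, -0.055,  0.206]), array([ 303.937, -733.817, -289.873]), array([422.239, 198.065, 114.767])]
[array([ 454.013, -670.17 ,  168.672]), array([-0.523, -0.055,  0.206]), array([ 303.937, -733.817, -229.873]), array([424.227, 168.131,  62.805])]schema error: expected keys x, y, z, rx, ry, rz, hand
schema error: expected keys x, y, z, rx, ry, rz, hand
```

View pics/c3.png

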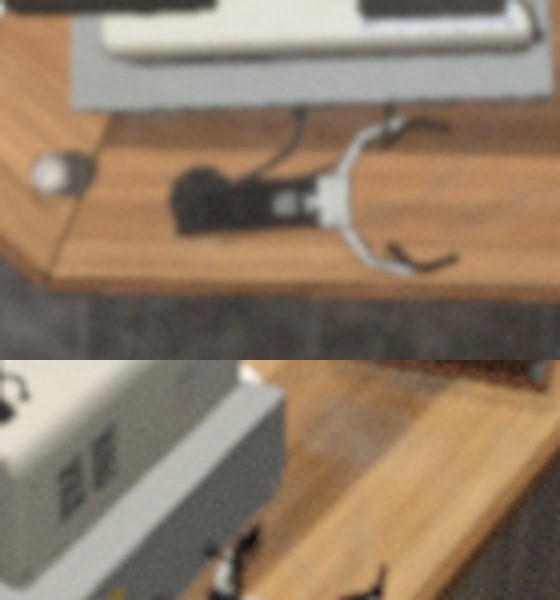

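The moves were refused because every row needs all the keys, so nothing has moved. The picture shows the same scene as before.

```bash
python3 -m creep '[{"x":26,"y":-40.5,"z":0,"rx":0,"ry":0,"rz":0,"hand":85},{"x":26,"y":-40.5,"z":0,"rx":0,"ry":0,"rz":0,"hand":85},{"x":26,"y":-40.5,"z":0,"rx":0,"ry":0,"rz":0,"hand":85},{"x":26,"y":-40.5,"z":0,"rx":0,"ry":0,"rz":0,"hand":85},{"x":26,"y":-40.5,"z":0,"rx":0,"ry":0,"rz":0,"hand":85},{"x":26,"y":-40.5,"z":0,"rx":0,"ry":0,"rz":0,"hand":85},{"x":26,"y":-40.5,"z":0,"rx":0,"ry":0,"rz":0,"hand":85},{"x":26,"y":-40.5,"z":0,"rx":0,"ry":0,"rz":0,"hand":85},{"x":26,"y":-40.5,"z":0,"rx":0,"ry":0,"rz":0,"hand":85},{"x":26,"y":-40.5,"z":0,"rx":0,"ry":0,"rz":0,"hand":85},{"x":26,"y":-40.5,"z":0,"rx":0,"ry":0,"rz":0,"hand":85},{"x":26,"y":-40.5,"z":0,"rx":0,"ry":0,"rz":0,"hand":85},{"x":26,"y":-40.5,"z":0,"rx":0,"ry":0,"rz":0,"hand":85},{"x":26,"y":-40.5,"z":0,"rx":0,"ry":0,"rz":0,"hand":85},{"x":26,"y":-40.5,"z":0,"rx":0,"ry":0,"rz":0,"hand":85},{"x":26,"y":-40.5,"z":0,"rx":0,"ry":0,"rz":0,"hand":85},{"x":26,"y":-40.5,"z":0,"rx":0,"ry":0,"rz":0,"hand":85},{"x":24,"y":-40,"z":0,"rx":0,"ry":0,"rz":0,"hand":85}]' | tail -3
python3 -m creep '[{"x":0,"y":0,"z":0,"rx":-0.131,"ry":-0.014,"rz":0.052,"hand":85},{"x":0,"y":0,"z":0,"rx":-0.131,"ry":-0.014,"rz":0.052,"hand":85},{"x":0,"y":0,"z":0,"rx":-0.131,"ry":-0.014,"rz":0.052,"hand":85},{"x":0,"y":0,"z":0,"rx":-0.131,"ry":-0.014,"rz":0.052,"hand":85}]' | tail -3
python3 - <<'E'
from h import *
f=head(-86.2);g=np.array([424.8,159.5,79])-18*f
R1=hand_R(-86.2);print(sense())
for d in(60,0):
  a=go(g-d*R1[:,2],-86.2,18.7);print([v.round(3) for v in a])
E
```

```text
contact_force: [0.8, 0.2, -0.3]
opening: 0.999
grasp_force: 0.0
contact_force: [-0.3, 0.1, -0.2]
opening: 0.997
grasp_force: 0.0
{'clock': 2.95, 'qpos': array([ 0.77227473,  0.32065915,  1.79362732, -0.40049035,  1.40441144,
        2.42417783]), 'qvel': array([ 0.40820657,  0.52955406, -0.32814479, -0.54591212,  0.77586198,
        0.961986  ]), 'joint_efforts': array([ -2.04686366, -58.08337927, -27.8689456 ,  -1.09102417,
         0.90596734,  -1.46216758]), 'eef_pos': array([420.06036028, 227.32793822, 231.72637843]), 'tcp_rot': array([ 2.61186226e+00, -1.97677027e-03,  6.28025055e-02]), 'contact_force': array([-0.30380035,  0.12567955, -0.18601863]), 'wrist_torque': array([0.2451076 , 0.03525447, 0.0336393 ]), 'grasp_force': 0.0, 'opening': 0.9971416524776976}
[array([ 1.06000e-01, -3.37800e+01,  1.15756e+02]), array([ 0.006,  0.   , -0.004]), array([  0.234, -33.068, 115.961]), array([422.239, 198.065, 114.767])]
[array([ 1.09000e-01, -3.41480e+01,  1.75755e+02]), array([ 0.006,  0.   , -0.004]), array([  0.234, -33.068, 175.961]), array([424.227, 168.131,  62.805])]
```

```bash
python3 -m creep '[{"x":0,"y":-17,"z":30,"rx":0.003,"ry":0,"rz":-0.002,"hand":85},{"x":0,"y":-17,"z":40,"rx":0.003,"ry":0,"rz":-0.002,"hand":85},{"x":0,"y":0,"z":40,"rx":0,"ry":0,"rz":0,"hand":85},{"x":0,"y":0,"z":0,"rx":0,"ry":0,"rz":0,"hand":85}]' | tail -3
python3 - <<'E'
from h import *
print(sense()["eef_pos"],sense()["tcp_rot"])
f=grab_frame("top");s=grab_frame("side")
R=lambda im,x,y,w,h,k:cv2.convertScaleAbs(cv2.resize(im[y:y+h,x:x+w,::-1],None,fx=k,fy=k,interpolation=cv2.INTER_CUBIC),alpha=1.4,beta=10)
cv2.imwrite("pics/c4.png",np.hstack([R(f,215,200,100,75,4),R(s,275,205,100,75,4)]))
E
```

```text
contact_force: [-0.7, 0.6, -0.1]
opening: 0.995
grasp_force: 0.0
[420.00364997 199.61622799 117.33536767] [2.61836117 0.00631757 0.06627701]
```

View pics/c4.png

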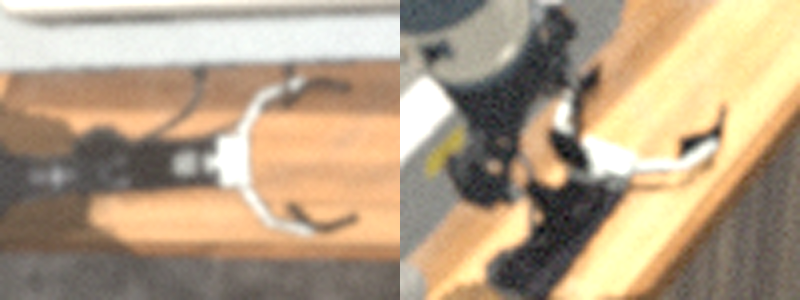

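The hand lines up with the grip in the top view. The fingers are above the bars and the tongs haven't moved. Sliding down along the slope.

```bash
python3 -m creep '[{"x":1,"y":0,"z":20,"rx":0,"ry":0,"rz":0,"hand":85},{"x":1,"y":0,"z":20,"rx":0,"ry":0,"rz":0,"hand":85},{"x":0,"y":0,"z":20,"rx":0,"ry":0,"rz":0,"hand":85},{"x":0,"y":0,"z":5,"rx":0,"ry":0,"rz":0,"hand":85},{"x":0,"y":0,"z":0,"rx":0,"ry":0,"rz":0,"hand":85}]' | tail -5
python3 -m creep '[{"x":0,"y":0,"z":0,"rx":0,"ry":0,"rz":0,"hand":60},{"x":0,"y":0,"z":0,"rx":0,"ry":0,"rz":0,"hand":60},{"x":0,"y":0,"z":0,"rx":0,"ry":0,"rz":0,"hand":60}]' 40
python3 - <<'E'
from h import *
s=sense();print(s["eef_pos"],s["tcp_rot"],s["contact_force"],s["opening"]*85.4,s["grasp_force"])
E
```

```text
eef_pos: [426.3, 170.2, 63.5]
tcp_rot: [2.622, 0.001, 0.067]
contact_force: [-0.2, 0.4, -0.5]
opening: 0.996
grasp_force: 0.0
clock: 4.55
eef_pos: [425.8, 169.6, 62.8]
tcp_rot: [2.622, 0.002, 0.067]
contact_force: [-1.2, 0.3, -0.3]
opening: 0.7
grasp_force: 0.0
[425.75390467 169.61351606  62.81373425] [2.62186775e+00 1.57287157e-03 6.74556645e-02] [-1.17955649  0.26489315 -0.27812211] 59.74012168218408 0.0
```

```bash
python3 -m creep '[{"x":0,"y":0,"z":4,"rx":0,"ry":0,"rz":0,"hand":56},{"x":0,"y":0,"z":0,"rx":0,"ry":0,"rz":0,"hand":54},{"x":0,"y":0,"z":0,"rx":0,"ry":0,"rz":0,"hand":52},{"x":0,"y":0,"z":0,"rx":0,"ry":0,"rz":0,"hand":52},{"x":0,"y":0,"z":0,"rx":0,"ry":0,"rz":0,"hand":52}]' 40
python3 - <<'E'
from h import *
s=sense();print(s["eef_pos"],s["tcp_rot"],s["contact_force"],s["opening"]*85.4,s["grasp_force"])
E
```

```text
clock: 5.18
eef_pos: [425.9, 167.4, 59.4]
tcp_rot: [2.621, 0.002, 0.068]
contact_force: [-0.3, 0.5, 6.5]
opening: 0.612
grasp_force: 10.7
[425.94390085 167.36138043  59.41182962] [2.62111797e+00 1.69904765e-03 6.75508301e-02] [-0.3140005   0.47757447  6.50949406] 52.293305721517775 10.688358396291733
```

```bash
python3 -m creep '[{"x":0,"y":4,"z":-7,"rx":0,"ry":0,"rz":0,"hand":52},{"x":0,"y":8,"z":-14,"rx":0,"ry":0,"rz":0,"hand":52},{"x":0,"y":10,"z":-17,"rx":0,"ry":0,"rz":0,"hand":52},{"x":0,"y":10,"z":-17,"rx":0,"ry":0,"rz":0,"hand":52},{"x":0,"y":0,"z":0,"rx":0,"ry":0,"rz":0,"hand":52},{"x":0,"y":0,"z":0,"rx":0,"ry":0,"rz":0,"hand":52}]' 40
python3 - <<'E'
from h import *
s=sense();print(s["eef_pos"],s["opening"]*85.4,s["wrist_torque"])
f=grab_frame("top");q=grab_frame("side")
R=lambda im,x,y,w,h,k:cv2.convertScaleAbs(cv2.resize(im[y:y+h,x:x+w,::-1],None,fx=k,fy=k,interpolation=cv2.INTER_CUBIC),alpha=1.5,beta=10)
cv2.imwrite("pics/c5.png",np.hstack([R(f,230,205,80,65,5),R(q,285,190,80,65,5)]))
# predicted jaw & pivots if the tongs sit as assumed
Rm=Ro.from_euler("xyz",s["tcp_rot"]).as_matrix();g=s["eef_pos"]-18.7*Rm[:,2]
ff=Rm[:,2].copy();ff[2]=0;ff/=np.linalg.norm(ff);l=np.array([-ff[1],ff[0],0])
for n,X in dict(jaw=g+169*ff-59*K,tipL=g+185*ff+60*l-59*K,tipR=g+185*ff-60*l-59*K).items():print(n,X.round(1),(proj("top",X)-[230,205])*5,(proj("side",X)-[285,190])*5+[400,0])
E
```

```text
clock: 5.92
eef_pos: [425.8, 167.0, 122.7]
tcp_rot: [2.622, 0.002, 0.067]
contact_force: [0.6, -0.4, -4.6]
opening: 0.613
grasp_force: 12.3
[425.78699586 166.95477957 122.7100177 ] 52.339329579344174 [ 0.55123895  0.04197517 -0.05438325]
jaw [436.    7.6  79.9] [325.81074373 167.64710712] [660.38083359 136.01888894]
tipL [496.9  -4.6  79.9] [344.52368529  79.84081239] [590.60357231  98.20480653]
tipR [377.2 -12.2  79.9] [353.27961667 253.45565724] [753.35245649 149.61390867]
```

View pics/c5.png

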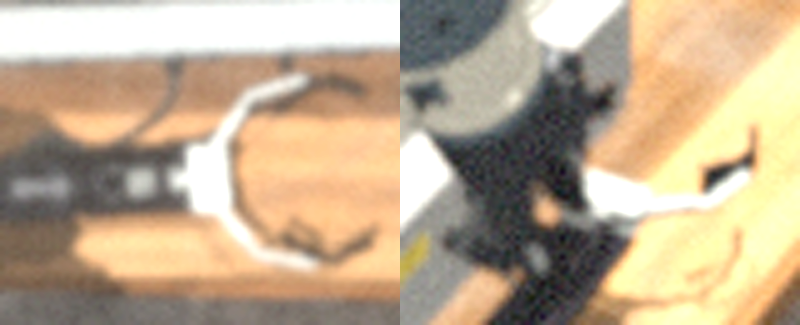

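Tongs lifted level. The jaw tips are at about (365,88) and (372,235) in the top half of the crop, close to the prediction. I'll refine the muffin position from both views and work out the approach.

```bash
python3 - <<'E'
from h import *
t=cv2.imread("pics/top0.png");s=cv2.imread("pics/side0.png")
g=cv2.GaussianBlur(t,(5,5),0).astype(int);roi=g[196:240,412:446];d=roi[:,:,2]-roi[:,:,0]
print("top R-B by row");
for v in range(0,44,2):print(196+v,d[v,::2])
g=cv2.GaussianBlur(s,(3,3),0).astype(int)
for v in range(152,178,2):print(v,[f"{a},{b}" for a,b in zip(g[v,362:394:2,2],g[v,362:394:2,2]-g[v,362:394:2,0])])
E
```

```text
top R-B by row
196 [ 8  9  8  7  7  7  7  5  6  8  7  7  5  6  9 10 10]
198 [8 8 8 8 7 7 7 6 6 7 8 7 7 7 7 6 6]
200 [ 7  7  8  8  7  7  7  6  6  7  8  9 12 10  6  3  2]
202 [ 7  8  8  7  6  6  7  7  6  7  8 12 17 11  2  0  0]
204 [ 7  7  8  7  6  7  6  6  7  7 11 20 21  8  0 -2 -1]
206 [ 6  6  7  7  7  7  6  6  7  8 16 26 21  5  0 -2 -1]
208 [ 6  6  7  7  7  8  7  7  9 10 17 26 19  4 -1 -1 -1]
210 [ 6  7  7  7  7  9  9 10 10 11 13 22 20  6  0 -2 -2]
212 [ 6  6  7  8  9 10 11 11 11 10 11 19 23 12  2 -1 -2]
214 [ 7  6  6  9 10 10 11 10 10 10 10 15 25 23  9  2  0]
216 [ 6  6  7  9 10 11 10 11 10 11 12 13 18 21 16  8  4]
218 [ 6  6  8 10 10 10 11 10 10 11 12 11 11 12 12 10  7]
220 [ 6  6  7 10 12 10 11 11 11 11 11 11 10 10  9  7  5]
222 [ 7  6  7  9 10 11 10 10 11 11 11 11 10 10  8  7  5]
224 [ 7  7  6  7  9 10 10 10 11 10 11 11 10 10  8  6  4]
226 [ 6  6  6  6  8 10 10 10 10 11 12 11 11  9  8  6  4]
228 [ 7  6  6  6  8  9  9  9  9  9 11 10 10  8  7  6  6]
230 [6 6 7 6 7 8 8 8 7 8 9 8 7 6 6 6 6]
232 [7 6 7 7 7 7 7 7 7 7 8 7 6 6 7 6 6]
234 [7 6 6 6 7 7 8 6 7 6 7 7 7 6 6 6 6]
236 [6 7 6 6 
[... 1361 characters left out ...]
,41', '78,44', '83,47', '81,47', '82,44', '82,47', '70,40', '60,35', '58,35', '57,31', '57,32', '62,33']
170 ['55,34', '56,32', '56,34', '58,36', '66,40', '75,47', '81,46', '79,47', '79,45', '76,42', '61,38', '58,33', '57,32', '57,34', '57,33', '57,32']
172 ['53,30', '54,30', '56,32', '54,34', '62,36', '68,40', '74,44', '77,44', '74,42', '67,38', '61,35', '57,35', '58,32', '57,33', '58,31', '59,33']
174 ['55,30', '55,31', '56,30', '56,30', '54,33', '57,34', '60,35', '61,33', '60,34', '57,32', '58,32', '58,32', '58,33', '56,32', '56,31', '56,30']
176 ['55,30', '55,36', '57,31', '53,31', '56,31', '56,30', '55,30', '57,29', '55,31', '55,31', '55,31', '57,31', '58,34', '57,35', '59,33', '57,32']
```

```bash
cat >> h.py <<'E'
def tgt(m,deg,back=0,z=91,dx=165):
    """TCP for jaw at m with heading deg; returns tool-frame shift after turning, turn, rows help"""
    f=head(deg);s=sense();R0=Ro.from_euler("xyz",s["tcp_rot"]).as_matrix();R1=hand_R(deg)
    T=np.array([m[0],m[1],0])-(dx+back)*f+z*K;d=T-s["eef_pos"]
    print("TCP",T.round(1),"dworld",d.round(1),"shift now",(R0.T@d).round(1),"turn",Ro.from_matrix(R0.T@R1).as_rotvec().round(3),"shift after turn",(R1.T@d).round(1))
E
python3 - <<'E'
from h import *
print(onz("top",429.2,219.3,55))
m=(508,-462)
tgt(m,-79,190,123);tgt(m,-79,190,89);tgt(m,-79,0,89)
E
```

```text
[ 508.44103727 -462.76024677   55.        ]
TCP [ 440.3 -113.5  123. ] dworld [  14.7 -280.2    0.8] shift now [ -4.1 243.8 138.9] turn [-0.003  0.065 -0.107] shift after turn [-39.  241.1 138.3]
TCP [ 440.3 -113.5   89. ] dworld [  14.7 -280.2  -33.2] shift now [ -4.  226.9 168.4] turn [-0.003  0.065 -0.107] shift after turn [-39.  224.1 167.7]
TCP [ 476.5 -300.    89. ] dworld [  51.  -466.7  -33.2] shift now [ 19.6 390.5 262.1] turn [-0.003  0.065 -0.107] shift after turn [-39.  388.6 262.7]
```

```bash
python3 -m creep '[{"x":-15,"y":0,"z":0,"rx":0,"ry":0,"rz":0,"hand":52},{"x":0,"y":20,"z":12,"rx":0,"ry":0,"rz":0,"hand":52},{"x":0,"y":30,"z":17,"rx":0,"ry":0,"rz":0,"hand":52},{"x":0,"y":33,"z":19,"rx":0,"ry":0,"rz":0,"hand":52},{"x":0,"y":33,"z":19,"rx":0,"ry":0,"rz":0,"hand":52},{"x":0,"y":33,"z":19,"rx":0,"ry":0,"rz":0,"hand":52},{"x":0,"y":33,"z":19,"rx":0,"ry":0,"rz":0,"hand":52},{"x":0,"y":30,"z":17,"rx":0,"ry":0,"rz":0,"hand":52},{"x":0,"y":22,"z":12,"rx":0,"ry":0,"rz":0,"hand":52},{"x":0,"y":10,"z":5,"rx":0,"ry":0,"rz":0,"hand":52},{"x":5,"y":0,"z":0,"rx":-0.001,"ry":0.032,"rz":-0.053,"hand":52},{"x":6,"y":0,"z":0,"rx":-0.002,"ry":0.033,"rz":-0.054,"hand":52},{"x":0,"y":0,"z":0,"rx":0,"ry":0,"rz":0,"hand":52},{"x":0,"y":0,"z":0,"rx":0,"ry":0,"rz":0,"hand":52}]' 40
python3 - <<'E'
from h import *
m=(508,-462);tgt(m,-79,190,89);tgt(m,-79,100,89);tgt(m,-79,0,89)
s=sense();print(s["opening"]*85.4)
f=grab_frame("top");q=grab_frame("side")
R=lambda im,x,y,w,h,k:cv2.convertScaleAbs(cv2.resize(im[y:y+h,x:x+w,::-1],None,fx=k,fy=k,interpolation=cv2.INTER_CUBIC),alpha=1.4,beta=0)
cv2.imwrite("pics/c6.png",np.vstack([R(f,310,175,160,90,5)]))
T=s["eef_pos"];h=-90+np.rad2deg(s["tcp_rot"][2]);ff=head(h);l=np.array([-ff[1],ff[0],0]);print("head",h)
for a,b in((159,0),(193,0),(70,0)):
  X=T+a*ff+b*l-39.4*K;print(a,X.round(1),((proj("top",X)-[310,175]+.5)*5).round(0))
E
```

```text
clock: 7.78
eef_pos: [440.8, -112.6, 123.3]
tcp_rot: [2.619, -0.001, 0.193]
contact_force: [-0.9, -0.2, -4.4]
opening: 0.613
grasp_force: 12.5
TCP [ 440.3 -113.5   89. ] dworld [ -0.5  -0.9 -34.3] shift now [ -0.7 -16.4  30.1] turn [-0.001 -0.001  0.   ] shift after turn [ -0.7 -16.5  30.1]
TCP [ 457.4 -201.9   89. ] dworld [ 16.6 -89.3 -34.3] shift now [-0.8 61.5 75.1] turn [-0.001 -0.001  0.   ] shift after turn [-0.7 61.5 75.1]
TCP [ 476.5 -300.    89. ] dworld [  35.7 -187.4  -34.3] shift now [ -1.  148.2 125. ] turn [-0.001 -0.001  0.   ] shift after turn [ -0.7 148.1 125.1]
52.33706859485296
head -78.93700462603664
159 [ 471.3 -268.6   83.9] [328. 273.]
193 [ 477.8 -302.    83.9] [377. 264.]
70 [ 454.2 -181.3   83.9] [202. 297.]
```

View pics/c6.png

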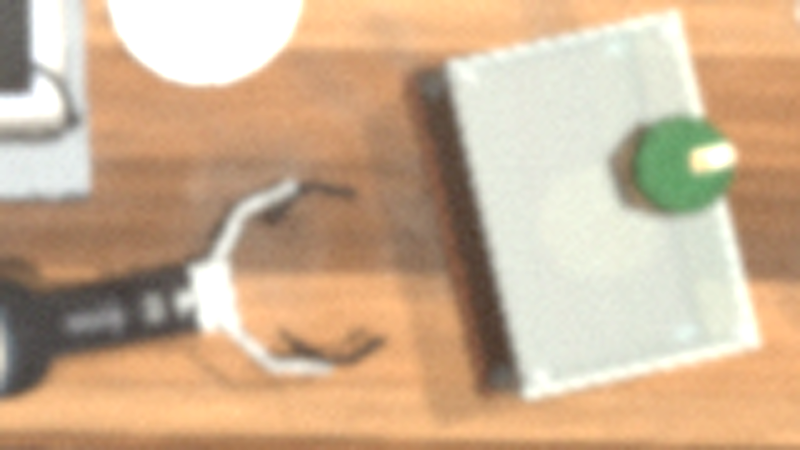

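The jaw tips at (355,193) and (383,340) straddle the predicted axis exactly, and the muffin disc is at (598,228). Going in now.

```bash
python3 -m creep '[{"x":0,"y":20.5,"z":25,"rx":0,"ry":0,"rz":0,"hand":52},{"x":0,"y":20.5,"z":25,"rx":0,"ry":0,"rz":0,"hand":52},{"x":0,"y":20.5,"z":25,"rx":0,"ry":0,"rz":0,"hand":52},{"x":0,"y":15,"z":8.5,"rx":0,"ry":0,"rz":0,"hand":52},{"x":0,"y":15,"z":8.5,"rx":0,"ry":0,"rz":0,"hand":52},{"x":0,"y":14,"z":8,"rx":0,"ry":0,"rz":0,"hand":52},{"x":0,"y":13,"z":7.5,"rx":0,"ry":0,"rz":0,"hand":52},{"x":0,"y":12,"z":7,"rx":0,"ry":0,"rz":0,"hand":52},{"x":0,"y":10,"z":6,"rx":0,"ry":0,"rz":0,"hand":52},{"x":0,"y":8,"z":4.5,"rx":0,"ry":0,"rz":0,"hand":52},{"x":0,"y":0,"z":0,"rx":0,"ry":0,"rz":0,"hand":52},{"x":0,"y":0,"z":0,"rx":0,"ry":0,"rz":0,"hand":52}]' 40
python3 - <<'E'
from h import *
tgt((508,-462),-79,0,90)
a=cv2.imread("pics/top0.png").astype(int)[175:265,400:470];b=grab_frame("top")[175:265,400:470,::-1].astype(int)
d=cv2.GaussianBlur((b-a).astype(np.float32),(5,5),0).sum(2)
for v in range(0,88,3):print(175+v,d[v,::3].round(0).astype(int))
E
```

```text
clock: 9.38
eef_pos: [477.2, -300.5, 89.1]
tcp_rot: [2.619, -0.001, 0.192]
contact_force: [0.3, 0.3, -4.4]
opening: 0.611
grasp_force: 12.3
TCP [ 476.5 -300.    90. ] dworld [-0.7  0.4  0.9] shift now [-0.6 -0.  -1.1] turn [-0.001 -0.001 -0.   ] shift after turn [-0.6 -0.  -1.1]
175 [-13 -16 -14 -15 -14 -14 -11 -13 -14 -12 -13 -13 -15 -14 -15 -14 -15 -16
 -16 -13 -16 -14 -14 -12]
178 [-14 -16 -15 -17 -13 -13 -12 -14 -15 -14 -13 -14 -13 -20 -16 -17 -17 -16
 -16 -11 -13 -14 -16 -15]
181 [-17 -15 -14 -14 -12 -15 -16 -14 -15 -16 -16 -16 -16 -18 -17 -18 -16 -15
 -15 -14 -12 -12 -16 -12]
184 [-12 -15 -15 -16 -18 -16 -18 -15 -13 -18 -17 -16 -16 -18 -17 -19 -15 -14
 -13 -14 -14 -14 -14 -14]
187 [-15 -16 -16 -17 -18 -15 -15 -18 -18 -19 -15 -17 -18 -18 -17 -18 -17 -12
 -13 -16 -11 -11 -13 -13]
190 [-18 -19 -20 -19 -19 -16 -18 -17 -17 -16 -17 -16 -13 -16 -14 -18 -18 -10
 -12 -15 -12 -14 -12 -13]
193 [-15 -18 -17 -18 -17 -16 -16 -14 -14 -14 -16 -18 -15 -13 -16 -19 -15 -14
 -11 -10  -7 -11 -13 -10]
196 [-16 -16 -17 -17 -17 -17 -15 -16 -16 -19 -17 -18 -17 -16 -18 -14 -16 -12
 -13 -10 -10 -12 -11  
[... 1569 characters left out ...]
  -9 -15 -15 -17 -16 -18 -16 -18 -17 -15 -17 -16 -18 -16
 -17 -15 -15 -13 -17 -15]
247 [-11 -10  -4  -3  -6 -16 -15 -14 -18 -15 -15 -16 -19 -16 -19 -17 -15 -14
 -16 -12 -15 -13 -17 -13]
250 [-14 -11  -5  -7  -7 -15 -18 -17 -15 -16 -15 -16 -14 -16 -12 -11 -11 -14
 -14 -12 -13 -15 -13 -15]
253 [ -9  -8  -7  -6 -11 -14 -17 -16 -14 -12 -11 -14 -15 -14 -15 -13 -18 -13
 -11 -12 -16 -14 -12 -14]
256 [-10 -11 -10  -8 -12 -16 -12 -13 -12 -11 -14 -12 -13 -13 -12 -12 -13 -14
 -15 -13 -16 -15 -12 -15]
259 [ -7 -10 -12 -13 -13 -13 -13 -13 -13 -12 -13 -14 -16 -14 -12 -17 -16 -15
 -17 -12 -16 -15 -17 -14]
262 [-10 -12 -12 -11 -10 -10 -10 -14 -14 -11 -10 -15 -12 -13 -11 -15 -10 -12
 -14 -14 -13 -14 -13 -16]
```

The jaws straddle the muffin: the pads show at about rows 203 and 236, and the muffin is at row 219. Squeezing gradually.

```bash
for h in 1; do python3 -m creep '[{"x":0,"y":0,"z":0,"rx":0,"ry":0,"rz":0,"hand":49},{"x":0,"y":0,"z":0,"rx":0,"ry":0,"rz":0,"hand":46},{"x":0,"y":0,"z":0,"rx":0,"ry":0,"rz":0,"hand":44},{"x":0,"y":0,"z":0,"rx":0,"ry":0,"rz":0,"hand":44},{"x":0,"y":0,"z":0,"rx":0,"ry":0,"rz":0,"hand":44}]' 50
python3 -m creep '[{"x":0,"y":0,"z":0,"rx":0,"ry":0,"rz":0,"hand":42},{"x":0,"y":0,"z":0,"rx":0,"ry":0,"rz":0,"hand":42},{"x":0,"y":0,"z":0,"rx":0,"ry":0,"rz":0,"hand":42}]'
python3 -m creep '[{"x":0,"y":0,"z":0,"rx":0,"ry":0,"rz":0,"hand":40.5},{"x":0,"y":0,"z":0,"rx":0,"ry":0,"rz":0,"hand":40.5},{"x":0,"y":0,"z":0,"rx":0,"ry":0,"rz":0,"hand":40.5}]'; done; python3 -c "
from rig import *
print(sense()['opening']*85.4)"
```

```text
clock: 10.05
eef_pos: [477.5, -300.7, 89.2]
tcp_rot: [2.619, -0.001, 0.193]
contact_force: [0.4, 0.4, -4.3]
opening: 0.52
grasp_force: 15.8
clock: 10.42
eef_pos: [477.4, -300.7, 89.2]
tcp_rot: [2.619, -0.001, 0.192]
contact_force: [0.4, -0.8, -3.2]
opening: 0.498
grasp_force: 17.5
clock: 10.8
eef_pos: [477.3, -300.6, 89.1]
tcp_rot: [2.619, -0.001, 0.193]
contact_force: [-0.0, -0.0, -3.2]
opening: 0.478
grasp_force: 21.3
40.80494083847791
```

```bash
python3 -m creep '[{"x":0,"y":0,"z":0,"rx":0,"ry":0,"rz":0,"hand":39},{"x":0,"y":0,"z":0,"rx":0,"ry":0,"rz":0,"hand":39},{"x":0,"y":0,"z":0,"rx":0,"ry":0,"rz":0,"hand":39}]'
python3 -m creep '[{"x":0,"y":2,"z":-3.5,"rx":0,"ry":0,"rz":0,"hand":39},{"x":0,"y":3,"z":-5,"rx":0,"ry":0,"rz":0,"hand":39},{"x":0,"y":3.5,"z":-6,"rx":0,"ry":0,"rz":0,"hand":39},{"x":0,"y":3.5,"z":-6,"rx":0,"ry":0,"rz":0,"hand":39},{"x":0,"y":0,"z":0,"rx":0,"ry":0,"rz":0,"hand":39},{"x":0,"y":0,"z":0,"rx":0,"ry":0,"rz":0,"hand":39}]'; python3 -c "
from rig import *
print(sense()['opening']*85.4)"
```

```text
clock: 11.18
eef_pos: [477.3, -300.7, 89.2]
tcp_rot: [2.619, -0.001, 0.192]
contact_force: [-0.3, 0.3, -4.5]
opening: 0.463
grasp_force: 24.9
clock: 11.92
eef_pos: [477.3, -300.8, 113.0]
tcp_rot: [2.619, -0.001, 0.192]
contact_force: [0.7, 0.4, -4.8]
opening: 0.458
grasp_force: 24.5
39.126377478779325
```

```bash
python3 - <<'E'
from h import *
g=cv2.GaussianBlur(grab_frame("side"),(3,3),0).astype(int)
for v in range(154,178,2):print(v,g[v,362:396:2,0])
tgt((508,-462),-79,230,140); tgt((508,-462),-79,0,113)
E
```

```text
154 [ 29  30  28  27  31  82 147 166 176 182 181 185 181 178 183 185 184]
156 [ 34  31  29  33  44  77 101 109 122 130 136 151 154 150 169 179 176]
158 [ 47  36  28  28  41  80  89  89  92  93  93  82  66  78 126 143 146]
160 [ 56  46  32  29  30  70  92  95  98  99  91  54  31  71 115 127 128]
162 [ 55  47  31  29  24  58  86  94  94  94  88  59  62 103 124 129 134]
164 [ 56  48  30  25  24  55  86  90  89  89  88  82  86 110 124 130 143]
166 [ 52  40  27  32  29  48  79  91  89  87  79  71  68  79  88  99 118]
168 [43 33 31 50 46 53 60 80 81 72 64 62 59 58 59 62 66]
170 [40 31 40 62 42 40 43 58 62 61 59 59 59 61 60 59 59]
172 [50 35 33 48 35 29 35 46 58 61 59 60 61 61 59 59 62]
174 [50 29 25 22 28 28 41 50 59 59 60 62 60 59 60 60 61]
176 [38 28 19 21 27 36 48 54 60 57 58 57 59 61 59 59 61]
TCP [432.6 -74.3 140. ] dworld [-44.6 226.5  27.2] shift now [  -0.4 -186.5 -138.8] turn [-0.001 -0.001 -0.   ] shift after turn [  -0.6 -186.4 -139. ]
TCP [ 476.5 -300.   113. ] dworld [-0.7  0.7  0.2] shift now [-0.6 -0.7 -0.6] turn [-0.001 -0.001 -0.   ] shift after turn [-0.6 -0.7 -0.6]
```

The muffin's underside in the side view rose from about row 173 to 169, so it is held. Pulling straight out.

```bash
python3 -m creep '[{"x":0,"y":-4.3,"z":-2.5,"rx":0,"ry":0,"rz":0,"hand":39},{"x":0,"y":-8.7,"z":-5,"rx":0,"ry":0,"rz":0,"hand":39},{"x":0,"y":-13,"z":-7.5,"rx":0,"ry":0,"rz":0,"hand":39},{"x":0,"y":-15.6,"z":-9,"rx":0,"ry":0,"rz":0,"hand":39},{"x":0,"y":-15.6,"z":-9,"rx":0,"ry":0,"rz":0,"hand":39},{"x":0,"y":-15.6,"z":-9,"rx":0,"ry":0,"rz":0,"hand":39},{"x":0,"y":-15.6,"z":-9,"rx":0,"ry":0,"rz":0,"hand":39},{"x":0,"y":-15.6,"z":-9,"rx":0,"ry":0,"rz":0,"hand":39},{"x":0,"y":-15.6,"z":-9,"rx":0,"ry":0,"rz":0,"hand":39},{"x":0,"y":-15.6,"z":-9,"rx":0,"ry":0,"rz":0,"hand":39},{"x":0,"y":-13,"z":-7.5,"rx":0,"ry":0,"rz":0,"hand":39},{"x":0,"y":-8.7,"z":-5,"rx":0,"ry":0,"rz":0,"hand":39},{"x":0,"y":-4.3,"z":-2.5,"rx":0,"ry":0,"rz":0,"hand":39},{"x":0,"y":6,"z":-10.4,"rx":0,"ry":0,"rz":0,"hand":39},{"x":0,"y":9,"z":-15.6,"rx":0,"ry":0,"rz":0,"hand":39},{"x":0,"y":0,"z":0,"rx":0,"ry":0,"rz":0,"hand":39}]'
python3 - <<'E'
from h import *
s=sense();print(s["opening"]*85.4)
p=s["eef_pos"];R=Ro.from_euler("xyz",s["tcp_rot"]).as_matrix()
for T,h,n in(((430,-150,143),-50,5),((440,-180,143),-20,5),((515,-187,143),0,4)):
    R1=hand_R(h);T=np.array(T,float)
    # stepwise rows: interpolated heading & position, exact tool-frame increments
    h0=-90+np.rad2deg(np.arctan2(R[1,0],R[0,0]))
    for i in range(n):
        hh=h0+(h-h0)*(i+1)/n;Rn=hand_R(hh);pn=p+(T-p)/(n-i)
        d=R.T@(pn-p);w=Ro.from_matrix(R.T@Rn).as_rotvec();print(h,i,d.round(1),w.round(4));p,R=pn,Rn
E
```

```text
clock: 13.98
eef_pos: [442.7, -118.5, 144.5]
tcp_rot: [2.618, -0.004, 0.192]
contact_force: [0.3, -0.0, -4.6]
opening: 0.461
grasp_force: 24.0
39.33247920456751
-50 0 [-3.7  4.8  3.1] [-0.      0.0471 -0.0898]
-50 1 [-4.3  4.4  2.9] [ 0.      0.0506 -0.0877]
-50 2 [-4.8  4.   2.7] [ 0.      0.0506 -0.0877]
-50 3 [-5.2  3.6  2.4] [ 0.      0.0506 -0.0877]
-50 4 [-5.7  3.1  2.2] [ 0.      0.0506 -0.0877]
-20 0 [-2.3  5.1  2.9] [ 0.      0.0524 -0.0907]
-20 1 [-2.9  4.9  2.8] [-0.      0.0524 -0.0907]
-20 2 [-3.5  4.6  2.6] [ 0.      0.0524 -0.0907]
-20 3 [-4.   4.2  2.4] [-0.      0.0524 -0.0907]
-20 4 [-4.5  3.8  2.2] [ 0.      0.0524 -0.0907]
0 0 [ 4.8 15.8  9.1] [-0.      0.0436 -0.0756]
0 1 [ 3.2 16.1  9.3] [ 0.      0.0436 -0.0756]
0 2 [ 1.5 16.3  9.4] [ 0.      0.0436 -0.0756]
0 3 [-0.1 16.3  9.4] [ 0.      0.0436 -0.0756]
```

```bash
python3 -m creep '[{"x":-3.7,"y":4.8,"z":2.9,"rx":0,"ry":0.0471,"rz":-0.0898,"hand":39},{"x":-4.3,"y":4.4,"z":2.8,"rx":0,"ry":0.0506,"rz":-0.0877,"hand":39},{"x":-4.8,"y":4,"z":2.6,"rx":0,"ry":0.0506,"rz":-0.0877,"hand":39},{"x":-5.2,"y":3.6,"z":2.4,"rx":0,"ry":0.0506,"rz":-0.0877,"hand":39},{"x":-5.7,"y":3.1,"z":2.2,"rx":0,"ry":0.0506,"rz":-0.0877,"hand":39},{"x":-2.3,"y":5.1,"z":2.9,"rx":0,"ry":0.0524,"rz":-0.0907,"hand":39},{"x":-2.9,"y":4.9,"z":2.8,"rx":0,"ry":0.0524,"rz":-0.0907,"hand":39},{"x":-3.5,"y":4.6,"z":2.6,"rx":0,"ry":0.0524,"rz":-0.0907,"hand":39},{"x":-4,"y":4.2,"z":2.4,"rx":0,"ry":0.0524,"rz":-0.0907,"hand":39},{"x":-4.5,"y":3.8,"z":2.2,"rx":0,"ry":0.0524,"rz":-0.0907,"hand":39},{"x":0,"y":0,"z":0,"rx":0,"ry":0,"rz":0,"hand":39},{"x":0,"y":0,"z":0,"rx":0,"ry":0,"rz":0,"hand":39}]'
python3 - <<'E'
from h import *
s=sense();print(s["opening"]*85.4,s["qpos"].round(2))
f=grab_frame("top");cv2.imwrite("pics/t7.png",f[:,:,::-1])
T=s["eef_pos"];ff=head(-90+np.rad2deg(s["tcp_rot"][2]));X=T+165*ff-36*K;u=proj("top",X);print(X,u)
hsv=cv2.cvtColor(f,cv2.COLOR_RGB2HSV).astype(int);x,y=u.round().astype(int)
for v in range(y-18,y+19,3):print(v,[tuple(f[v,w]) and "%d,%d,%d"%tuple(f[v,w]) for w in range(x-18,x+19,4)])
for z in (5,14):
  g=f.min(2);m=np.zeros(g.shape,np.uint8);m[145:200,325:378]=g[145:200,325:378]>185
  n,l,st,ce=cv2.connectedComponentsWithStats(m);i=1+st[1:,4].argmax();print("plate",ce[i],st[i],onz("top",*ce[i],z))
E
```

```text
clock: 15.48
eef_pos: [433.5, -170.2, 138.9]
tcp_rot: [2.637, -0.002, 1.111]
contact_force: [-0.5, -0.6, -4.5]
opening: 0.46
grasp_force: 22.8
39.27345941407703 [-0.33  0.07  2.4  -0.32  0.19  0.43]
[ 581.37142262 -243.40383865  102.91369278] [368.62080269 196.87077544]
179 ['244,245,248', '244,246,248', '234,236,235', '244,245,239', '239,238,230', '185,143,103', '185,144,104', '186,146,108', '175,137,102', '171,136,103']
182 ['241,243,245', '234,237,238', '243,245,239', '245,245,240', '219,200,178', '191,148,110', '191,150,110', '186,145,106', '179,142,104', '170,135,103']
185 ['242,244,237', '244,245,240', '241,242,236', '171,172,163', '159,123,91', '157,121,88', '158,122,91', '157,118,87', '157,119,88', '153,119,90']
188 ['244,245,240', '241,242,236', '130,127,117', '123,95,71', '162,118,78', '164,122,85', '144,108,79', '153,116,86', '151,112,82', '149,112,85']
191 ['199,189,173', '168,165,158', '126,98,74', '149,112,79', '159,114,79', '160,120,81', '152,113,77', '150,114,84', '150,110,79', '151,112,80']
194 ['127,101,82', '127,121,113', '123,98,71', '157,112,76', '166,120,81', '1
[... 565 characters left out ...]
'132,97,69', '141,106,73', '107,98,90', '136,113,94', '122,96,73']
209 ['137,133,126', '118,102,91', '111,90,74', '113,88,69', '117,96,75', '102,80,62', '86,71,58', '160,153,143', '122,92,67', '109,86,67']
212 ['107,97,87', '156,151,141', '120,100,85', '116,95,78', '118,96,77', '117,93,74', '124,103,87', '150,134,119', '132,100,74', '122,96,76']
215 ['102,94,87', '195,197,189', '177,176,169', '122,109,97', '97,83,71', '144,140,134', '164,161,151', '125,96,76', '124,95,73', '116,91,75']
plate [350.28074866 171.79144385] [ 332  154   38   37 1122] [ 681.7520145  -187.29515469    5.        ]
plate [350.28074866 171.79144385] [ 332  154   38   37 1122] [ 680.42181932 -186.63405956   14.        ]
```

```bash
cat >> h.py <<'E'
def plan(T,h,n):
    s=sense();p=s["eef_pos"];R=Ro.from_euler("xyz",s["tcp_rot"]).as_matrix();T=np.array(T,float)
    sl=Ro.from_matrix(R.T@hand_R(h)).as_rotvec()
    for i in range(n):
        Rn=R@Ro.from_rotvec(sl/n).as_matrix();pn=p+(T-p)/(n-i)
        print((R.T@(pn-p)).round(1),(sl/n).round(4));p,R=pn,Rn
E
python3 -c "
from h import *
plan((515,-187,143),0,6)"
```

```text
[ 3.5 12.1  5.9] [-0.0031  0.0373 -0.0667]
[ 2.4 12.2  6. ] [-0.0031  0.0373 -0.0667]
[ 1.4 12.3  6.2] [-0.0031  0.0373 -0.0667]
[ 0.3 12.4  6.2] [-0.0031  0.0373 -0.0667]
[-0.7 12.3  6.3] [-0.0031  0.0373 -0.0667]
[-1.8 12.2  6.2] [-0.0031  0.0373 -0.0667]
```

```bash
python3 -m creep '[{"x":3.5,"y":12.1,"z":5.9,"rx":-0.003,"ry":0.0373,"rz":-0.0667,"hand":39},{"x":2.4,"y":12.2,"z":6,"rx":-0.003,"ry":0.0373,"rz":-0.0667,"hand":39},{"x":1.4,"y":12.3,"z":6.2,"rx":-0.003,"ry":0.0373,"rz":-0.0667,"hand":39},{"x":0.3,"y":12.4,"z":6.2,"rx":-0.003,"ry":0.0373,"rz":-0.0667,"hand":39},{"x":-0.7,"y":12.3,"z":6.3,"rx":-0.003,"ry":0.0373,"rz":-0.0667,"hand":39},{"x":-1.8,"y":12.2,"z":6.2,"rx":-0.003,"ry":0.0373,"rz":-0.0667,"hand":39},{"x":0,"y":0,"z":0,"rx":0,"ry":0,"rz":0,"hand":39},{"x":0,"y":0,"z":0,"rx":0,"ry":0,"rz":0,"hand":39}]'
python3 - <<'E'
from h import *
s=sense();print(s["qpos"].round(2))
f=grab_frame("top");cv2.imwrite("pics/t8.png",f[:,:,::-1])
T=s["eef_pos"];ff=head(-90+np.rad2deg(s["tcp_rot"][2]));X=T+165*ff-36*K;u=proj("top",X);print(X,u)
m=((f[:,:,0].astype(int)-f[:,:,2]>45)).astype(np.uint8);k=np.zeros_like(m);k[150:195,330:372]=1
n,l,st,ce=cv2.connectedComponentsWithStats(m*k);i=1+st[1:,4].argmax();print("muffin blob",ce[i],st[i],onz("top",*ce[i],X[2]))
plan((515,-187,87),0,1)
E
```

```text
clock: 16.52
eef_pos: [499.5, -186.3, 140.5]
tcp_rot: [2.629, -0.003, 1.5]
contact_force: [-0.2, -0.2, -3.8]
opening: 0.46
grasp_force: 22.6
[-0.49  0.18  2.26  0.73  0.31 -1.08]
[ 664.09260169 -198.06673577  104.45688974] [355.53969908 172.6999341 ]
muffin blob [346.68181818 164.77066116] [330 150  42  45 484] [ 691.25601259 -167.47409089  104.45688974]
[  0.1 -12.7  54.2] [-0.0109  0.0322 -0.0628]
```

```bash
python3 -c "
from h import *
plan((516,-187,110),0,3)"
```

```text
[ 0.1 -0.2 11.6] [-0.0036  0.0107 -0.0209]
[-0.  -0.2 11.6] [-0.0036  0.0107 -0.0209]
[-0.2 -0.3 11.6] [-0.0036  0.0107 -0.0209]
```

```bash
python3 -m creep '[{"x":0,"y":0,"z":11.6,"rx":-0.0036,"ry":0.0107,"rz":-0.0209,"hand":39},{"x":0,"y":0,"z":11.6,"rx":-0.0036,"ry":0.0107,"rz":-0.0209,"hand":39},{"x":0,"y":0,"z":11.6,"rx":-0.0036,"ry":0.0107,"rz":-0.0209,"hand":39},{"x":0,"y":0,"z":0,"rx":0,"ry":0,"rz":0,"hand":39},{"x":0,"y":0,"z":0,"rx":0,"ry":0,"rz":0,"hand":39}]'
python3 - <<'E'
from h import *
f=grab_frame("top");q=grab_frame("side")
s=sense();T=s["eef_pos"];ff=head(-90+np.rad2deg(s["tcp_rot"][2]));X=T+165*ff-36*K
R=lambda im,x,y,w,h,k:cv2.convertScaleAbs(cv2.resize(im[y:y+h,x:x+w,::-1],None,fx=k,fy=k,interpolation=cv2.INTER_CUBIC),alpha=1.2,beta=0)
print(X,(proj("top",X)-[315,140]+.5)*7,(proj("side",X)-[275,100]+.5)*5,"plate top view",(proj("top",[681,-187,5])-[315,140]+.5)*7)
cv2.imwrite("pics/c9.png",np.hstack([R(f,315,140,60,80,7),R(q,275,100,76,112,5)[:560]]))
plan((515.5,-187,87),0,1)
E
```

```text
clock: 17.2
eef_pos: [517.2, -187.4, 110.9]
tcp_rot: [2.617, 0.001, 1.571]
contact_force: [-1.3, -0.3, -5.7]
opening: 0.462
grasp_force: 22.9
[ 682.4597362  -187.46929915   75.19039978] [261.23143048 204.20022585] [158.12306696 366.12614731] plate top view [249.89469009 227.45592849]
[  0.6 -13.8  19.9] [0.0016 0.0006 0.0009]
```

View pics/c9.png

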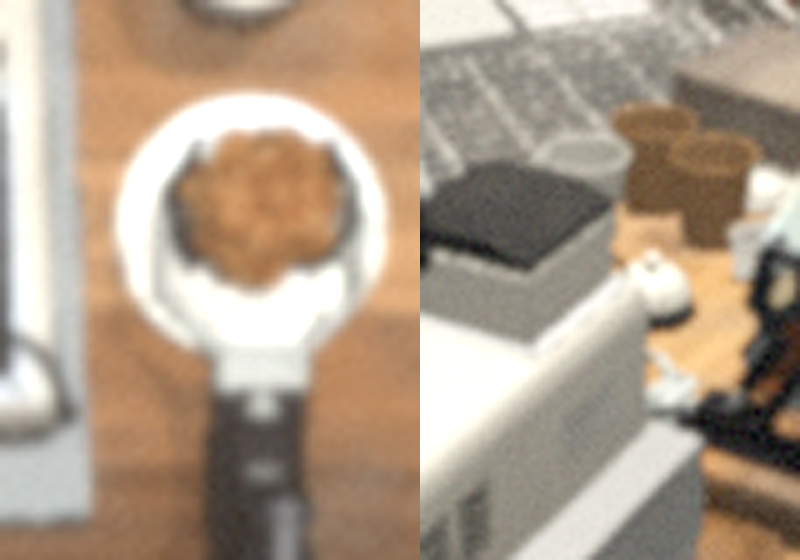

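The muffin sits upright in the jaws at about (260,208) in the crop, right over the plate (its disc centre is at (252,225), consistent with parallax). Lowering.

```bash
python3 -m creep '[{"x":0,"y":-4,"z":6.5,"rx":0,"ry":0,"rz":0,"hand":39},{"x":0,"y":-4,"z":6,"rx":0,"ry":0,"rz":0,"hand":39},{"x":0,"y":-2.5,"z":4,"rx":0,"ry":0,"rz":0,"hand":39},{"x":0,"y":-1,"z":1.8,"rx":0,"ry":0,"rz":0,"hand":39},{"x":0,"y":0,"z":0,"rx":0,"ry":0,"rz":0,"hand":39},{"x":0,"y":0,"z":0,"rx":0,"ry":0,"rz":0,"hand":39}]'
python3 -m creep '[{"x":0,"y":-0.5,"z":0.9,"rx":0,"ry":0,"rz":0,"hand":39},{"x":0,"y":-0.5,"z":0.9,"rx":0,"ry":0,"rz":0,"hand":39},{"x":0,"y":0,"z":0,"rx":0,"ry":0,"rz":0,"hand":39}]'
```

```text
clock: 18.05
eef_pos: [517.1, -187.9, 89.7]
tcp_rot: [2.616, 0.001, 1.571]
contact_force: [-0.2, -0.9, -1.9]
opening: 0.464
grasp_force: 22.8
clock: 18.42
eef_pos: [516.9, -187.9, 87.2]
tcp_rot: [2.616, 0.001, 1.571]
contact_force: [-0.8, -1.7, -1.0]
opening: 0.462
grasp_force: 23.3
```

Contact felt; the plate is carrying the muffin. Opening slowly, compensating the creep.

```bash
python3 -m creep '[{"x":0,"y":0.5,"z":0,"rx":0,"ry":0,"rz":0,"hand":38},{"x":0,"y":0.7,"z":0,"rx":0,"ry":0,"rz":0,"hand":40},{"x":0,"y":0.8,"z":0,"rx":0,"ry":0,"rz":0,"hand":41.5},{"x":0,"y":0.8,"z":0,"rx":0,"ry":0,"rz":0,"hand":43},{"x":0,"y":0.8,"z":0,"rx":0,"ry":0,"rz":0,"hand":44.5},{"x":0,"y":0.8,"z":0,"rx":0,"ry":0,"rz":0,"hand":46},{"x":0,"y":1,"z":0,"rx":0,"ry":0,"rz":0,"hand":48},{"x":0,"y":1,"z":0,"rx":0,"ry":0,"rz":0,"hand":50},{"x":0,"y":1,"z":0,"rx":0,"ry":0,"rz":0,"hand":52},{"x":0,"y":0,"z":0,"rx":0,"ry":0,"rz":0,"hand":52.5},{"x":0,"y":0,"z":0,"rx":0,"ry":0,"rz":0,"hand":52.5},{"x":0,"y":0,"z":0,"rx":0,"ry":0,"rz":0,"hand":52.5}]'
python3 - <<'E'
from h import *
f=grab_frame("top");cv2.imwrite("pics/t10.png",f[:,:,::-1])
d=f.astype(int)
for v in range(152,196,2):print(v,''.join('B' if d[v,u].max()<95 else 'm' if d[v,u,0]-d[v,u,2]>40 else 'W' if d[v,u].min()>185 else '.' for u in range(326,378)))
plan((516,-187,90),0,1);print(sense()["opening"]*85.4)
E
```

```text
clock: 19.92
eef_pos: [523.2, -187.6, 90.8]
tcp_rot: [2.617, 0.001, 1.572]
contact_force: [-0.2, 0.4, -3.7]
opening: 0.62
grasp_force: 12.1
152 mmmmmmmmmmmmmmmmmmmmmmmmmmmmmmmmmmmmmmmmmmmmmmmmmmmm
154 mmmmmmmmmmmmmmmmmm.WWWWWWWWWWWW.mmmmmmmmmmmmmmmmmmmm
156 mmmmmmmmmmmmmm.WWWWWWWWWWWWWWWWWWWWmmmmmmmmmmmmmmmmm
158 mmmmmmmmmmmmWWWWWWWWWWWWWWWWWWWWWWWWWWmmmmmmmmmmmmmm
160 mmmmmmmmmmWWWWWWWWWWW.mmmmmmmmm.WWWWWWW.mmmmmmmmmmmm
162 mmmmmmmm.WWWWWWWWWW.mmmmmmmmmmmmmmm.WWWW.mmmmmmmmmmm
164 mmmmmmm.WW..WWWWW.mmmmmmmmmmmmmmmmm.WWWW..mmmmmmmmmm
166 mmmmmmm....WWWWW.mmmmmmmmmmmmmmmmmmm.WWW...mmmmmmmmm
168 .mmmmm....WWWW.mmmmmmmmmmmmmmmmmmmmmm.WWW...mmmmmmmm
170 .mmmm.....WWWW..mmmmmmmmmmmmmmmmmmmmm.WWW...mmmmmmmm
172 .mmmm......WWWW..mmmmmmmmmmmmmmmmmmm.WWWW...mmmmmmmm
174 .mmmmm.......WWW.mmmmmmmmmmmmmmmmmmm.WWWW....mmmmmmm
176 .mmmmm........WW..mmmmmmmmmmmmmmmmmm.W.......mmmmmmm
178 .mmmmm..............mmmmmmmmmmm....WW.......mmmmmmmm
180 .mmmmmm...WWW.WWWWW...mmmmmmm.WWWWWWW..W....mmmmmmmm
182 .mmmmmmm..WWWWWWWWWWWW.......WWWWWWWWWWW...mmmmmmmmm
184 .mmmmmmmm..WWWWWWWWWWWWWWWWWWWWWWWWWWWW....mmmmmmmmm
186 .mmmmmmmmm....WWWWWWWWWWWWWWWWWWWWWWWW...mmmmmmmmmmm
188 .mmmmmmmmmmmm...WWWWWWWWWWWWWWWWWWW....mmmmmmmmmmmmm
190 .mmmmmmmmmmmmmmm...WW.WWWWWWWWWWW...mmmmmmmmmmmmmmmm
192 .mmmmmmmmmmmmmmmmm....WWWWWWWWWW..mmmmmmmmmmmmmmmmmm
194 ..mmmmmmmmmmmmmmmm...WWWWWWWWWWW.mmmmmmmmmmmmmmmmmmm
[ 0.7 -6.7 -2.9] [0.0014 0.0001 0.0009]
52.526501039660815
```

The muffin is free, centred near (352,170) on the plate, and the hand still holds the tongs at 52.5 mm. Lifting the tongs straight up.

```bash
python3 -m creep '[{"x":0,"y":2.5,"z":-4.3,"rx":0,"ry":0,"rz":0,"hand":52},{"x":0,"y":5,"z":-8.7,"rx":0,"ry":0,"rz":0,"hand":52},{"x":0,"y":7.5,"z":-13,"rx":0,"ry":0,"rz":0,"hand":52},{"x":0,"y":10,"z":-17.3,"rx":0,"ry":0,"rz":0,"hand":52},{"x":0,"y":10,"z":-17.3,"rx":0,"ry":0,"rz":0,"hand":52},{"x":0,"y":5,"z":-8.7,"rx":0,"ry":0,"rz":0,"hand":52},{"x":0,"y":0,"z":0,"rx":0,"ry":0,"rz":0,"hand":52}]'
python3 - <<'E'
from h import *
f=grab_frame("top");d=f.astype(int)
for v in range(154,192,3):print(v,''.join('B' if d[v,u].max()<95 else 'm' if d[v,u,0]-d[v,u,2]>40 else 'W' if d[v,u].min()>185 else '.' for u in range(326,378)))
s=sense();p=s["eef_pos"];R=Ro.from_euler("xyz",s["tcp_rot"]).as_matrix();h0=0
for T,h,n in(((480,-175,170),-20,4),((460,-150,165),-40,4),((445,-125,150),-60,4),((440,-113,123),-79,4)):
    for i in range(n):
        Rn=hand_R(h0+(h-h0)*(i+1)/n);pn=p+(np.array(T)-p)/(n-i)
        print(h,(R.T@(pn-p)).round(1),Ro.from_matrix(R.T@Rn).as_rotvec().round(3));p,R=pn,Rn
    h0=h
E
```

```text
clock: 20.85
eef_pos: [523.4, -187.7, 171.6]
tcp_rot: [2.615, 0.001, 1.572]
contact_force: [0.3, 0.4, -3.9]
opening: 0.614
grasp_force: 12.4
154 mmmmmmmmmmmmmmmmmm.WWWWWWWWWWWW.mmmmmmmmmmmmmmmmmmmm
157 mmmmmmmmmmmmm.WWWWWWWWWWWWWWWWWWWWWW.mmmmmmmmmmmmmmm
160 mmmmmmmmmm...WWWWWWWW.mmmmmmmmm.WWWWWWW.mmm..mmmmmmm
163 mmmmmmmmW...WWWWWW.mmmmmmmmmmmmmmmm.WWWW..mm..mmmmmm
166 mmmmmmmWW..WWWW..mmmmmmmmmmmmmmmmmmm.WWWW...m.mmmmmm
169 .mmmm.WW....WW..mmmmmmmmmmmmmmmmmmmmmWWWW......mmmmm
172 .mmmm.WW.........mmmmmmmmmmmmmmmmmmm.WWWW......mmmmm
175 .mmmm.WW.........mmmmmmmmmmmmmmmmmmm.WW........mmmmm
178 .mmmmm.WW...........mmmmmmmmmmm......WWWW.....mmmmmm
181 .mmmmmm......WWWWWWW....mmmmm.WWWWWWWWWW.....mmmmmmm
184 ..mmmmmmm........WWWWWWWWWWWWWWWWWWWWWW....mmmmmmmmm
187 ..mmmmmmmmmm...........WWWWWWWWWWWW....mmmmmmmmmmmmm
190 .mmmmmmmmmmmmmmmm.......WWWWWWWW....mmmmmmmmmmmmmmmm
-20 [ 3.1 -9.4 -5.2] [ 0.002 -0.044  0.077]
-20 [ 2.2 -9.6 -5.3] [ 0.    -0.044  0.076]
-20 [ 1.2 -9.8 -5.4] [-0.    -0.044  0.076]
-20 [ 0.2 -9.8 -5.4] [ 0.    -0.044  0.076]
-40 [ 4.2 -6.5 -2.3] [-0.    -0.044  0.076]
-40 [ 3.6 -6.8 -2.5] [ 0.    -0.044  0.076]
-40 [ 2.9 -7.1 -2.6] [ 0.    -0.044  0.076]
-40 [ 2.3 -7.3 -2.8] [ 0.    -0.044  0.076]
-60 [ 2.4 -7.8 -0.2] [-0.    -0.044  0.076]
-60 [ 1.8 -8.  -0.3] [ 0.    -0.044  0.076]
-60 [ 1.1 -8.1 -0.4] [ 0.    -0.044  0.076]
-60 [ 0.5 -8.2 -0.4] [ 0.    -0.044  0.076]
-79 [ 0.4 -6.2  4.2] [ 0.    -0.041  0.072]
-79 [ 0.1 -6.2  4.2] [ 0.    -0.041  0.072]
-79 [-0.1 -6.2  4.2] [ 0.    -0.041  0.072]
-79 [-0.4 -6.2  4.2] [-0.    -0.041  0.072]
```

The muffin stayed in place. Swinging the tongs away in front of the plate.

```bash
python3 -m creep '[{"x":3.1,"y":-9.4,"z":-5.2,"rx":0.002,"ry":-0.044,"rz":0.077,"hand":52},{"x":2.2,"y":-9.6,"z":-5.3,"rx":0,"ry":-0.044,"rz":0.076,"hand":52},{"x":1.2,"y":-9.8,"z":-5.4,"rx":0,"ry":-0.044,"rz":0.076,"hand":52},{"x":0.2,"y":-9.8,"z":-5.4,"rx":0,"ry":-0.044,"rz":0.076,"hand":52},{"x":4.2,"y":-6.5,"z":-2.3,"rx":0,"ry":-0.044,"rz":0.076,"hand":52},{"x":3.6,"y":-6.8,"z":-2.5,"rx":0,"ry":-0.044,"rz":0.076,"hand":52},{"x":2.9,"y":-7.1,"z":-2.6,"rx":0,"ry":-0.044,"rz":0.076,"hand":52},{"x":2.3,"y":-7.3,"z":-2.8,"rx":0,"ry":-0.044,"rz":0.076,"hand":52},{"x":2.4,"y":-7.8,"z":-0.2,"rx":0,"ry":-0.044,"rz":0.076,"hand":52},{"x":1.8,"y":-8,"z":-0.3,"rx":0,"ry":-0.044,"rz":0.076,"hand":52},{"x":1.1,"y":-8.1,"z":-0.4,"rx":0,"ry":-0.044,"rz":0.076,"hand":52},{"x":0.5,"y":-8.2,"z":-0.4,"rx":0,"ry":-0.044,"rz":0.076,"hand":52},{"x":0.4,"y":-6.2,"z":4.2,"rx":0,"ry":-0.041,"rz":0.072,"hand":52},{"x":0.1,"y":-6.2,"z":4.2,"rx":0,"ry":-0.041,"rz":0.072,"hand":52},{"x":0,"y":-6.2,"z":4.2,"rx":0,"ry":-0.041,"rz":0.072,"hand":52},{"x":-0.4,"y":-6.2,"z":4.2,"rx":0,"ry":-0.041,"rz":0.072,"hand":52},{"x":0,"y":0,"z":0,"rx":0,"ry":0,"rz":0,"hand":52},{"x":0,"y":0,"z":0,"rx":0,"ry":0,"rz":0,"hand":52}]'
python3 - <<'E'
from h import *
plan((440,-113,66),-79,4)
E
```

```text
clock: 23.15
eef_pos: [439.8, -119.8, 122.5]
tcp_rot: [2.625, 0.008, 0.275]
contact_force: [0.3, -0.4, -4.7]
opening: 0.614
grasp_force: 12.7
[ 0.6 -8.4 11.5] [-0.0016 -0.0085  0.0191]
[ 0.6 -8.4 11.5] [-0.0016 -0.0085  0.0191]
[ 0.5 -8.5 11.4] [-0.0016 -0.0085  0.0191]
[ 0.4 -8.5 11.4] [-0.0016 -0.0085  0.0191]
```

```bash
python3 -m creep '[{"x":0.6,"y":-8.4,"z":11.5,"rx":-0.0016,"ry":-0.0085,"rz":0.0191,"hand":52},{"x":0.6,"y":-8.4,"z":11.5,"rx":-0.0016,"ry":-0.0085,"rz":0.0191,"hand":52},{"x":0.5,"y":-8.5,"z":11.4,"rx":-0.0016,"ry":-0.0085,"rz":0.0191,"hand":52},{"x":0.4,"y":-8.5,"z":11.4,"rx":-0.0016,"ry":-0.0085,"rz":0.0191,"hand":52},{"x":0,"y":0,"z":0,"rx":0,"ry":0,"rz":0,"hand":52},{"x":0,"y":0,"z":0,"rx":0,"ry":0,"rz":0,"hand":52}]'
python3 -m creep '[{"x":0,"y":-1,"z":1.8,"rx":0,"ry":0,"rz":0,"hand":52},{"x":0,"y":-1,"z":1.8,"rx":0,"ry":0,"rz":0,"hand":52},{"x":0,"y":0,"z":0,"rx":0,"ry":0,"rz":0,"hand":52},{"x":0,"y":0,"z":0,"rx":0,"ry":0,"rz":0,"hand":52}]'
```

```text
clock: 23.9
eef_pos: [440.5, -113.2, 66.8]
tcp_rot: [2.617, -0.001, 0.191]
contact_force: [-0.0, -0.0, -4.4]
opening: 0.609
grasp_force: 12.7
clock: 24.4
eef_pos: [440.4, -113.2, 62.2]
tcp_rot: [2.617, -0.001, 0.19]
contact_force: [-0.4, 0.1, -3.7]
opening: 0.612
grasp_force: 12.5
```

```bash
python3 -m creep '[{"x":0,"y":-0.5,"z":0.9,"rx":0,"ry":0,"rz":0,"hand":52},{"x":0,"y":-0.5,"z":0.9,"rx":0,"ry":0,"rz":0,"hand":52},{"x":0,"y":0,"z":0,"rx":0,"ry":0,"rz":0,"hand":52},{"x":0,"y":0,"z":0,"rx":0,"ry":0,"rz":0,"hand":52}]'
python3 -m creep '[{"x":0,"y":-0.4,"z":0.7,"rx":0,"ry":0,"rz":0,"hand":52},{"x":0,"y":0,"z":0,"rx":0,"ry":0,"rz":0,"hand":52},{"x":0,"y":0,"z":0,"rx":0,"ry":0,"rz":0,"hand":52}]'
```

```text
clock: 24.9
eef_pos: [440.4, -113.2, 60.1]
tcp_rot: [2.617, -0.001, 0.19]
contact_force: [-0.3, -0.3, -4.2]
opening: 0.613
grasp_force: 12.5
clock: 25.28
eef_pos: [440.8, -113.3, 59.7]
tcp_rot: [2.617, -0.002, 0.19]
contact_force: [-1.2, 2.0, 6.8]
opening: 0.614
grasp_force: 11.6
```

The base has landed. Releasing, then backing out along the slope.

```bash
python3 -m creep '[{"x":0,"y":0,"z":0,"rx":0,"ry":0,"rz":0,"hand":54},{"x":0,"y":0,"z":0,"rx":0,"ry":0,"rz":0,"hand":56},{"x":0,"y":0,"z":0,"rx":0,"ry":0,"rz":0,"hand":60},{"x":0,"y":0,"z":0,"rx":0,"ry":0,"rz":0,"hand":80},{"x":0,"y":0,"z":0,"rx":0,"ry":0,"rz":0,"hand":80},{"x":0,"y":0,"z":0,"rx":0,"ry":0,"rz":0,"hand":80},{"x":0,"y":0,"z":-5,"rx":0,"ry":0,"rz":0,"hand":80},{"x":0,"y":0,"z":-10,"rx":0,"ry":0,"rz":0,"hand":80},{"x":0,"y":0,"z":-15,"rx":0,"ry":0,"rz":0,"hand":80},{"x":0,"y":0,"z":-25,"rx":0,"ry":0,"rz":0,"hand":80},{"x":0,"y":0,"z":-35,"rx":0,"ry":0,"rz":0,"hand":80},{"x":0,"y":0,"z":-35,"rx":0,"ry":0,"rz":0,"hand":80},{"x":0,"y":0,"z":-20,"rx":0,"ry":0,"rz":0,"hand":80},{"x":0,"y":0,"z":0,"rx":0,"ry":0,"rz":0,"hand":80},{"x":0,"y":0,"z":0,"rx":0,"ry":0,"rz":0,"hand":80}]'
python3 - <<'E'
from h import *
f=grab_frame("top");d=f.astype(int);cv2.imwrite("pics/t11.png",f[:,:,::-1])
for v in range(152,262,3):print(v,''.join('B' if d[v,u].max()<80 else 'm' if d[v,u,0]-d[v,u,2]>40 else 'W' if d[v,u].min()>185 else '.' for u in range(316,410)))
E
```

```text
clock: 27.15
eef_pos: [426.2, -42.0, 184.6]
tcp_rot: [2.617, -0.001, 0.19]
contact_force: [0.5, 0.5, -0.0]
opening: 0.938
grasp_force: 0.0
152 WWWW......mmmmmmmmmmmmmmmmmmmmmmmmmmmmmmmmmmmmmmmmmmmmmmmmmmmmmmmmmmmmmmmmmmmmmmmmmmm......WWW
155 WWWW......mmmmmmmmmmmmmmm.WWWWWWWWWWWWWWWWW.mmmmmmmmmmmmmmmmmmmmmmmmmmmmmmmmmmmmmmmmm.......WW
158 WWWW......mmmmmmmmmmm.WWWWWWWWWWWWWWWWWWWWWWWWWWmmmmmmmmmmmmmmmmmmmmmmmmmmmmmmmmmmmmm.........
161 .WWW......mmmmmmmmmWWWWWWWWWWW.mmmmmmmmmmmm..WWWWW.mmmmmmmmmmmmmmmmmmmmmmmmmmmmmmmmmmmm.......
164 .WWW......mmmmmmmWWWWWWWWWW.mmmmmmmmmmmmmmmmm.WWWWWW.mmmmmmmmmmmmmmmmmmmmmmmmmmmmmmmmmmmmmmm..
167 .WWW.......mmmmm.WWWWWWWW.mmmmmmmmmmmmmmmmmmmm.WWWWWW.mmmmmmmmmmmmmmmmmmmmmmmmmmmmmmmmmmmmmmmm
170 .WWWW......mmmm.WWWWWWWW..mmmmmmmmmmmmmmmmmmmmmWWWWWWWmmmmmmmmmmmmmmmmmmmmmmmmmmmmmmmmmmmmmmmm
173 .WWWW......mmmm.WWWWWWWWW..mmmmmmmmmmmmmmmmmmm.WWWWWWWmmmmmmmmmmmmmmmmmmmmmmmmmmmmmmmmmmmmmmmm
176 .WWWW......mmmm.WWWWWWWWWW..mmmmmmmmmmmmmmmmmmWWWWWWWWmmmmmmmmmmmmmmmmmmmmmmmmmmmmmmmmmmmmmmmm
179 .WWWW......mmmmm.WWWWWWWWWW....mmmmmmmmm.WWWWWWWWWWWWmmmmmmmmmmmmm
[... 2001 characters left out ...]
mmBBBBB
242 BBBBBBBBBBBBBBBBBBBBB....mmmmmmmmmmmmm....mmmmmmmmmmmmmmmmmmmmmmmmmmmmmmmmmmmmmmmmmmmmmmm.BBBB
245 BBBBB....mmmmmmmmmmmmmmmmmmmmmmmmmmmmmmmm....mmmmmmmmmmmmmmmmmmm..mmmmmmmmmmmmmmmmmmmmmmmmBBBB
248 mmmmmmmmmmmmmmmmmmmmmmmmmmmmmmmmmmmmmmmmmmmm...............mmmmmmmmmmmmmmmmmmmmmmmmmmmmmmmmBBB
251 mmmmmmmmmmmmmmmmmmmmmmmmmmmmmmmmmmmmmmmmmmmmmmmmmmmmmmmmmmmmmmmmmmmmmmmmmmmmmmmmmmmmmmmmmmmBBB
254 mmmmmmmmmmmmmmmmmmmmmmmmmmmmmmmmmmmmmmmmmmmmmmmmmmmmmmmmmmmmmmmmmmmmmmmmmmmmmmmmmmmmmmmmmmmmmm
257 mmmmmmmmmmmmmmmmmmmmmmmmmmmmmmmmmmmmmmmmmmmmmmmmmmmmmmmmmmmmmmmmmmmmmmmmmmmmmmmmmmmmmmmmmmmmmm
260 mmmmmmmmmmmmmmmmmmmmmmmmmmmmmmmmmmmmmmmmmmmmmmmmmmmmmmmmmmmmmmmmmmmmmmmmmmmmmmmmmmmmmmmmmmmmmm
```

The muffin is centred on the plate. The tongs are standing open on the worktop, clear of the plate. Handing in.

```bash
python3 -m creep '[{"x":0,"y":0,"z":0,"rx":0,"ry":0,"rz":0,"hand":80},{"x":0,"y":0,"z":0,"rx":0,"ry":0,"rz":0,"hand":80},{"x":0,"y":0,"z":0,"rx":0,"ry":0,"rz":0,"hand":80}]' | head -1; python3 -c "
from rig import *
print(sign_off())"
```

```text
clock: 27.58
the job is handed in; nothing more can be done
None
```

I handed the job in at about 27.6 s: the last pictures show the muffin on the middle of the plate, let go by the jaws, and the tongs standing on the worktop clear of the plate with the trigger released; the honey jar and salt were not knowingly touched, and sign-off returned no verdict.

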